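# Close and lock the cooler control box

### The arm

A 6-joint arm with a two-finger parallel gripper is mounted at the origin on the work surface. World frame = base frame: x ahead of the robot, y to its left, z up, the work surface at z = 0. Lengths are in m, angles in rad, forces in N, time in s.
With the tool pointing down it reaches from about 0.25 to 0.725 m from the base axis. Payload 4 kg.
Tool frame: the origin (TCP) lies at the very end of the fingers, on their centre line; the grasp point (between the pads) lies 19 mm behind it; x points along the fingers, z is the direction in which the jaws open and shut, and the axes are right-handed (so a half turn about x gives the same grasp; the last joint's range is limited). The gripper opens to 85 mm and grips with 20 to 120 N. Pads are 22 mm wide; open, the fingers measure 114 mm over their backs; the gripper's body (76 mm by 85 mm) begins 54 mm behind the grasp point. The pads swing forward as they close: fully open they stand 13 mm farther back than shut.
Start: joints at [-1.123, 0.241, 0.005, 1.335, 0, 1.571], TCP at [0.216, -0.451, 0.206] pointing down, gripper open.
Joint ranges: [-2.72, 2.72], [-1.05, 1.87], [-1.09, 1.28], [-1.99, 2.15], [-1.42, 1.44], [-3.14, 3.14]. Speed limits (rad/s): [2.79, 2.79, 3.14, 3.14, 3.14, 3.14].

### API

Orientations are given as a unit quaternion [x, y, z, w].
In Python, from workcell import bot gives the robot as it stands.
- The arm moves only by the tool apply_moves, never from a script. Its argument "targets" is one flat list of numbers, 7 for each row, row after row: the shift along the tool's x, y, z in units of 25 cm (1.0 is 25 cm), then the turn, a rotation vector about the tool's x, y, z in units of 0.5 rad (1.0 is 0.5 rad), then the opening, from 0 (shut) to 1 (fully open). In form: [tx, ty, tz, wx, wy, wz, claw, tx, ty, tz, wx, wy, wz, claw, ...]. A call has 1 to 12 rows; each row is the pose to reach, as a shift and turn from the pose commanded when the call began, along the tool's axes at that moment; what a row does not reach only later rows make up. A row lasts 1/12 s, in which the tool goes at most 41.7 mm and 7.16 degrees, less where a joint would pass 70% of its speed; a pose out of reach is approached as far as the arm can. A call with a number of a shift or a turn outside -1 to 1 is refused whole. A call with a gripper value outside its range is refused whole. The fingers move at their own pace and stop on an object; the grip force is fixed at half the most. Time passes only in rows, so rows that repeat a pose let the fingers close. It gives the time, the measured TCP pose, the force and the opening at its end, in the units of the state.
- bot.get_obs(): the state, without advancing time (a new reading comes with each control period).
- bot.camera(name): name is "scene" or "top" or "wrist"; returns (picture, depth): 384x512x3 uint8, red, green, blue; 384x512 float32, m along the optical axis (not along the pixel's ray), 0 where there is no reading.
- bot.camera_params(name): a dict with "fx", "fy", "cx", "cy" (pixels), "T" (4x4, takes a point from camera to world coordinates); the wrist camera has in their place "tool_from_camera" (4x4, takes a point from camera to tool coordinates, whose origin is the TCP and whose axes are the tool frame's). Camera axes: x right, y up, looking along -z (the intrinsics and any distortion apply to the point x, -y, -z); pixel columns grow to the right and rows downward; lengths in m; the calibration is good to about 2 mm. A picture is of the moment at which its call begins: read the wrist's pose just before it. camera_params takes no time and is no camera call.
- bot.job_done(): hands the job in, once; it reports no verdict.
The state is a dict: "clock": time; "joint_pos": joint angles; "joint_vel": joint speeds; "tau": joint torques, N m; "eef_pos": TCP position; "tool_rot": TCP orientation; "ft_force": force on the tool from outside, world axes, zero at the start; "ft_torque": the same for the moment, N m; "grip_width": finger opening in m.
Only numpy, scipy, OpenCV 4.12 (cv2) and the standard library are available. Lean on these libraries where they do the work, as an engineer would, in place of code of your own. Each camera call takes 0.05 s, during which the arm holds its last target.

### The job

The control box of the walk-in cooler stands open on the bench. Push the flanged edge of its cover gently near the free corner so that the cover swings shut about its stiff corner screw until the flange is fully home against the box, then take the locking pin out of the wooden block and put it through the cover's corner hole until its collar sits flat on the cover, and let go. The thin cover bends if it is forced (never load it with more than about 20 N), and the other things on the bench are to be left alone.

Things in the scene. Friction and masses are not known exactly. Their poses are not given: they have to be found in the camera images.
- box: Grey painted steel control box, 200 (x) x 140 (y) x 80 mm high with 3 mm walls, screwed with its 12 mm plywood board (270 x 200 mm) to the bench, so it does not move; relays and terminals inside. Origin: centre of the board's underside, on the bench; z up. The rim is 92 mm above the bench.
- pivot (a point): Axis of the stiff corner screw the cover turns on, at the height of the box rim; 88 mm along the box's +x and 58 mm along its +y from the box centre. Its round head stands 12 mm above the rim and turns with the cover.
- cover: Thin aluminium cover 200 x 140 x 4 mm, its top 4.5 mm above the rim. Origin on the screw axis at its underside; its axes match the box's when shut (hard stop). Open, its free -x end is swung out to the box's +y side (clockwise from above, up to 1.35 rad). The screw is stiff, about 2 N m all the way (11 to 12 N at the flange's free end, over 20 N near the screw); it stays where it is left.
- cover_corner (a point): Outer free corner of the cover's flange, at the cover's top: 188 mm to -x, 16 mm to +y of the screw axis in the cover's axes. The flange is the cover's +y edge, bent down: 3 mm thick, reaching 20 mm below the cover's top, running from here 158 mm towards the screw. Push on its outer (+y) face; shut, its inner face is against the box's +y wall. The cover bends if loaded with over 20 N.
- cover_hole (a point): Centre of the 11.5 mm round hole in the cover, at the cover's top, in the corner diagonally opposite the screw: 176 mm to -x and 116 mm to -y of the screw axis in the cover's axes.
- lock_hole (a point): Mouth of the 11.5 mm, 30 mm deep round hole in the box, level with the rim, straight under the cover's hole when the cover is fully shut.
- rack: Wooden block 130 (x) x 60 (y) x 40 mm high, fixed to the bench, with two upright 13 mm holes 35 mm either side of its centre along x, 32 mm deep; the pin stands in one, the bolt in the other (which one varies). Origin: centre of the underside.
- pin: Locking pin standing upright in the block: steel shank 10 mm thick and 24 mm long with a 4 mm tapered tip, steel collar 22 mm across and 4 mm high, black round handle 16 mm across from 4 to 38 mm above the collar's underside. 50 g. Origin: on its axis at the underside of the collar; z points up along the handle. Seated, its origin is 4.5 mm above point lock_hole.
- bolt: Plain hexagon bolt, head 19 mm across flats and 8 mm high, standing in the block's other hole; to be left alone. Origin: underside of the head, on its axis.
- screwdriver: Screwdriver with grey handle lying on the bench, about 200 mm long; to be left alone.
- tin: Round white tub with a steel lid, 60 mm across and 55 mm tall, standing on the bench; to be left alone. Origin: centre of its underside.
Mind the look-alikes: they are no part of the job. What is shaped like the pin but blue is not meant.

How it is judged:
By the outcome, as a careful person would: the job done as asked, in the order asked, and still so for the second after the job is handed in, with the robot touching nothing.
It also fails if it takes over 72 s, if anything falls off the work surface, if the arm or the gripper's body presses on something with over 40 N, if the wrist force passes 120 N, or if a joint passes its speed limit or range.

## Working session

There is one attempt and no reset: what is moved stays moved. The work goes in short steps, Python scripts to look and compute and a tool call to move; the robot and the scene stay as the last step left them, time stands still between calls to the robot, and variables do not carry over. Pictures are saved under pics/ and viewed, and the job is handed in when it is done.

Besides the shell and the picture viewer there is one more tool, called after ">>>" in YAML: its name, and indented under it one key for each argument. apply_moves: Moves the arm, as the interface text tells. Its arguments: {"type":"object","properties":{"targets":{"type":"array"}},"required":["targets"]}

```bash
mkdir -p pics; ls; python3 - <<'E'
from workcell import bot
import cv2,numpy as np
o=bot.get_obs()
print(o)
for n in ("scene","top"):
    p,d=bot.camera(n)
    cv2.imwrite(f"pics/{n}0.png",p[:,:,::-1]); np.savez(f"{n}0.npz",p=p,d=d)
    q=bot.camera_params(n); print(n,q)
print(bot.camera_params("wrist"))
E
```

```text
pics
{'clock': 0.0, 'joint_pos': array([-1.12305071e+00,  2.41419491e-01,  3.69999146e-03,  1.33521231e+00,
       -1.92448665e-05,  1.57080183e+00]), 'joint_vel': array([ 8.83021943e-04,  1.79881044e-05, -3.22580087e-04,  1.58367892e-04,
       -7.12898122e-04,  7.56364353e-04]), 'tau': array([ 1.62005534e-03, -3.72316289e+01,  2.52408439e+01,  1.69765443e-02,
        1.24300936e-04, -7.15238855e-06]), 'eef_pos': array([ 0.21615711, -0.45008158,  0.20520053]), 'tool_rot': array([ 0.37691646,  0.59916753, -0.37612393,  0.59788214]), 'ft_force': array([ 0.12821982, -0.20063   , -1.0629841 ]), 'ft_torque': array([-0.05878025,  0.0446753 , -0.04325772]), 'grip_width': 0.08531344677299597}
scene {'fx': 430.1141609502156, 'fy': 430.1141609502156, 'cx': 259.16112547003127, 'cy': 193.19692132252516, 'T': array([[-0.87427501, -0.33779463,  0.34862298,  0.8428857 ],
       [ 0.48542436, -0.60463017,  0.63149469,  0.4220271 ],
       [-0.00252754,  0.72133012,  0.69258679,  0.65125886],
       [ 0.        ,  0.        ,  0.        ,  1.        ]])}
top {'fx': 417.2683424899858, 'fy': 417.2683424899858, 'cx': 263.48811796182036, 'cy': 192.77763194678948, 'T': array([[-0.02295707,  0.98077909, -0.19376625,  0.35827477],
       [-0.9995734 , -0.01901776,  0.02216616, -0.1001652 ],
       [ 0.01805511,  0.19419246,  0.98079728,  1.06448972],
       [ 0.        ,  0.        ,  0.        ,  1.        ]])}
{'fx': 295.665879447127, 'fy': 295.665879447127, 'cx': 252.03823069127534, 'cy': 187.73404952557544, 'tool_from_camera': array([[ 1.21578323e-03,  3.20801949e-01, -9.47145518e-01,
        -1.67602286e-01],
       [ 4.75146963e-04,  9.47145925e-01,  3.20802697e-01,
         8.41220900e-02],
       [ 9.99999148e-01, -8.40059855e-04,  9.99096061e-04,
        -1.67331636e-04],
       [ 0.00000000e+00,  0.00000000e+00,  0.00000000e+00,
         1.00000000e+00]])}
```

View pics/scene0.png

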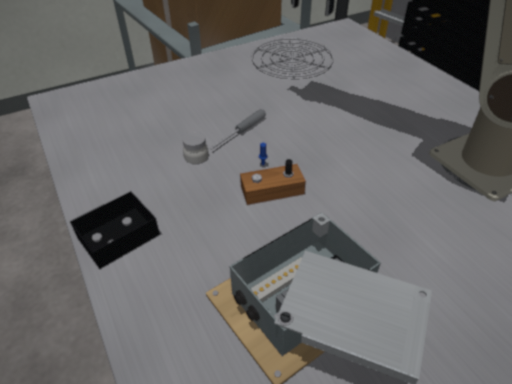

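View pics/top0.png

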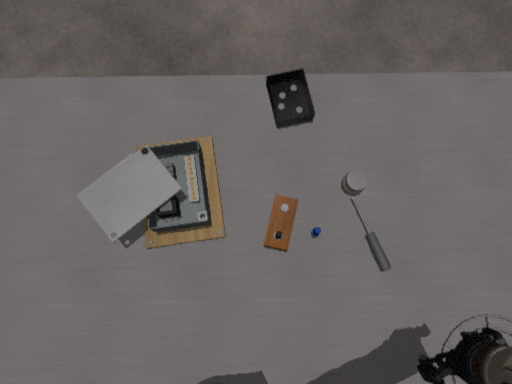

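Candidates: the black-handled pin is in the rack at scene (289,167) and top (278,235). The blue look-alike stands at scene (263,152) and top (316,231), and the bolt head is at scene (257,178) and top (284,208). By the description I choose the black one. Next I'll check it in a close crop and measure.

```bash
cat > h.py <<'E'
import numpy as np, cv2
from workcell import bot
from scipy.spatial.transform import Rotation as R
def params(n,obs=None):
    q=bot.camera_params(n)
    if n=="wrist":
        T=np.eye(4);T[:3,:3]=R.from_quat(obs['tool_rot']).as_matrix();T[:3,3]=obs['eef_pos']
        q['T']=T@q['tool_from_camera']
    return q
def ray(q,u,v):
    d=np.array([(u-q['cx'])/q['fx'],-(v-q['cy'])/q['fy'],-1.0])
    return q['T'][:3,3],q['T'][:3,:3]@d
def onz(q,u,v,z):
    o,d=ray(q,u,v); return o+d*(z-o[2])/d[2]
def proj(q,p):
    c=np.linalg.inv(q['T'])@np.append(p,1); 
    return np.array([q['cx']+q['fx']*c[0]/-c[2], q['cy']-q['fy']*c[1]/-c[2]])
E
python3 - <<'E'
from h import *
s=np.load('scene0.npz')['p'];t=np.load('top0.npz')['p']
a=cv2.resize(s[205:384,200:440],None,fx=3,fy=3,interpolation=cv2.INTER_CUBIC)
b=cv2.resize(t[130:260,70:240],None,fx=4,fy=4,interpolation=cv2.INTER_CUBIC)
c=np.hstack([cv2.resize(s[135:205,220:320],None,fx=4,fy=4,interpolation=cv2.INTER_CUBIC),cv2.resize(t[185:255,255:335],None,fx=4,fy=4,interpolation=cv2.INTER_CUBIC)])
for n,i in zip('abc',(a,b,c)): cv2.imwrite(f'pics/c_{n}.png',i[:,:,::-1])
print(bot.camera_params('top').keys())
E
```

```text
dict_keys(['fx', 'fy', 'cx', 'cy', 'T'])
```

View pics/c_a.png

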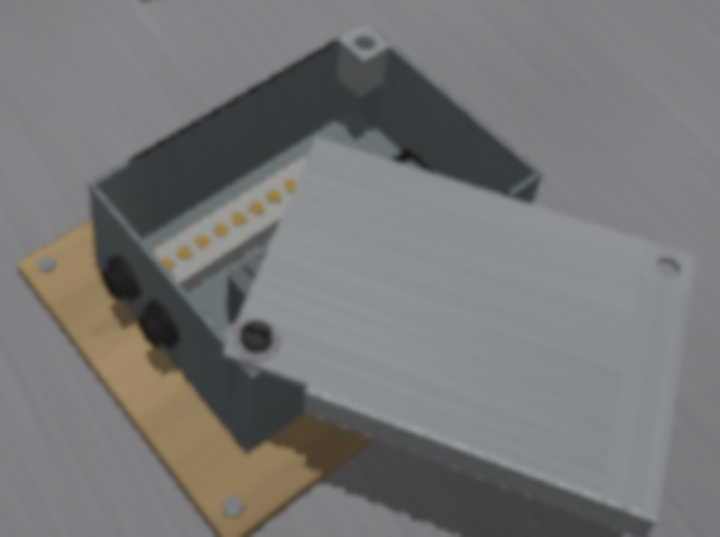

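View pics/c_b.png

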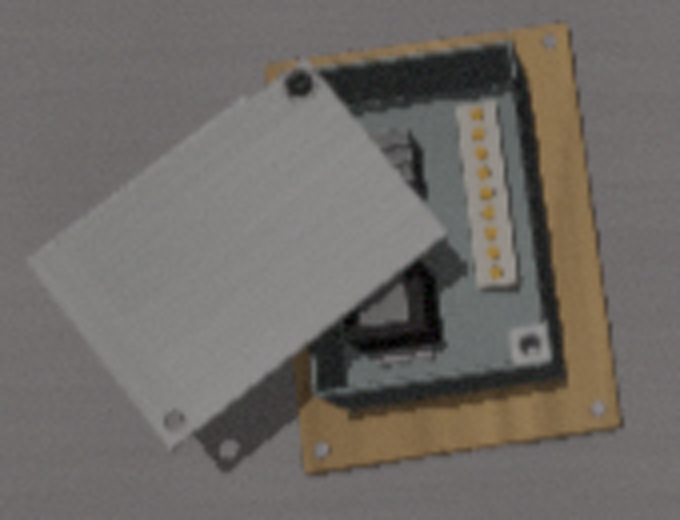

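View pics/c_c.png

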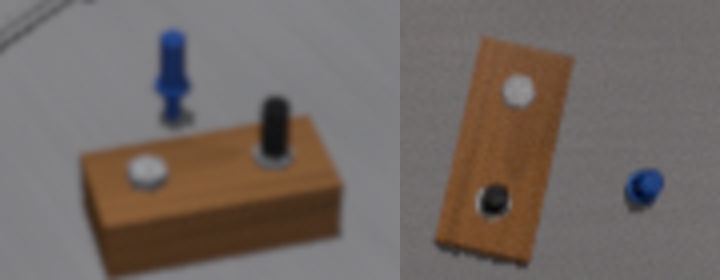

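Close crop: the black-handled pin sits in the block hole nearer the robot (top px ~278,235). The bolt is in the other hole, and the blue look-alike stands on the bench outside the block. Now I'll turn pixels into positions from both views.

```bash
python3 - <<'E'
from h import *
qs=bot.camera_params('scene');qt=bot.camera_params('top')
P=dict(pivot=((285.7,316.7),(144.75,150.75),.104),lock=((321.7,219.3),(202.25,216.25),.092),chole=((422.3,293.7),(113.5,234.5),.0965),corner=((416.7,379),(77.5,195.5),.0965),
 pincollar=((220+273/4,135+157/4),(255+93/4,185+203/4),.044),bolt=((220+147/4,135+170/4),(255+118/4,185+91/4),.048))
W={}
for k,(a,b,z) in P.items():
    A=onz(qs,*a,z);B=onz(qt,*b,z);W[k]=(A[:2]+B[:2])/2;print(k,A.round(4),B.round(4))
pv=W['pivot'];
v=W['lock']-pv; print('lockdist',np.hypot(*v),'exp',np.hypot(.176,.116)); bx=np.arctan2(v[1],v[0])-np.arctan2(-.116,-.176); 
c=W['chole']-pv; print(np.hypot(*c)); cx=np.arctan2(c[1],c[0])-np.arctan2(-.116,-.176)
w=W['corner']-pv; print(np.hypot(*w),np.hypot(.188,.016)); cx2=np.arctan2(w[1],w[0])-np.arctan2(.016,-.188)
wr=lambda a:(a+np.pi)%(2*np.pi)-np.pi
print('box yaw',wr(bx),'cover yaw',wr(cx),wr(cx2),'open',wr(bx-cx))
E
```

```text
pivot [0.657  0.1618 0.104 ] [0.6555 0.1586 0.104 ]
lock [0.4973 0.0241 0.092 ] [0.4971 0.0227 0.092 ]
chole [0.456  0.2251 0.0965] [0.4582 0.2258 0.0965]
corner [0.5543 0.3158 0.0965] [0.5515 0.3139 0.0965]
pincollar [ 0.4546 -0.1524  0.044 ] [ 0.4521 -0.1569  0.044 ]
bolt [ 0.5205 -0.1722  0.048 ] [ 0.5204 -0.1741  0.048 ]
lockdist 0.20982147716908317 exp 0.21078899402008636
0.2096181398249718
0.18603253688422902 0.18867962264113208
box yaw 0.12754068945295005 cover yaw -0.8992793467384246 -0.8963535189956162 open 1.0268200361913742
```

```bash
cat >> h.py <<'E'
PV=np.array([.6563,.1602]);BY=.1275
def tool():
    o=bot.get_obs(); M=R.from_quat(o['tool_rot']).as_matrix(); return o,M
def yaw(M): return np.arctan2(M[1,1],M[0,1])   # heading of tool y
def down(psi):
    y=np.array([np.cos(psi),np.sin(psi),0]);x=np.array([0,0,-1.]);return np.column_stack([x,y,np.cross(x,y)])
def row(pos,psi,ref=None):
    """units row for a target, from ref pose (pos,M) or the measured pose"""
    if ref is None:
        o,M=tool();p=o['eef_pos']
    else: p,M=ref
    s=M.T@(np.asarray(pos)-p)/.25
    w=R.from_matrix(M.T@down(psi)).as_rotvec()/.5
    return np.r_[s,w].round(3)
def st():
    o,M=tool();print('t',round(o['clock'],2),'p',o['eef_pos'].round(4),'yaw',round(yaw(M),4),'tilt',M[:,0].round(3),'F',o['ft_force'].round(2),'T',o['ft_torque'].round(2),'g',round(o['grip_width'],4),'q',o['joint_pos'].round(2))
E
python3 - <<'E'
from h import *
st();o,M=tool();print(M.round(3))
cy=-.898
for th in (cy,BY):
    c,s=np.cos(th),np.sin(th);Rm=np.array([[c,-s],[s,c]])
    print(th,PV+Rm@[-.175,.016],'cover y heading',th+np.pi/2)
E
```

```text
t 0.1 p [ 0.2162 -0.4502  0.2053] yaw 0.4478 tilt [-0.001  0.002 -1.   ] F [ 0.17 -0.94  0.27] T [ 0.01 -0.05 -0.03] g 0.0852 q [-1.12  0.24  0.    1.34  0.    1.57]
[[-0.001  0.901  0.433]
 [ 0.002  0.433 -0.901]
 [-1.     0.    -0.002]]
-0.898 [0.55975762 0.30703518] cover y heading 0.6727963267948965
0.1275 [0.48068602 0.15381803] cover y heading 1.6982963267948965
```

>>> apply_moves:
  targets: [0, 0.89, -0.72, 0, 0, 0, 0, 0, 0.89, -0.72, 0, 0, 0, 0, 0, 0.89, -0.72, 0, 0, 0, 0, 0, 0.89, -0.72, 0, 0, 0, 0, 0, 0.89, -0.72, 0, 0, 0, 0, 0, 0.89, -0.72, 0, 0, 0, 0, 0, 0.89, -0.72, 0, 0, 0, 0]

```text
clock: 0.68
eef_pos: [0.3392, -0.1897, 0.2059]
tool_rot: [0.377, 0.599, -0.376, 0.598]
ft_force: [0.0, -0.7, 0.7]
grip_width: 0.0008
```

>>> apply_moves:
  targets: [0, 0.89, -0.72, 0, 0, 0, 0, 0, 0.89, -0.72, 0, 0, 0, 0, 0, 0.89, -0.72, 0, 0, 0, 0, 0, 0.89, -0.72, 0, 0, 0, 0, 0, 0.89, -0.72, 0, 0, 0, 0, 0, 0.89, -0.72, 0, 0, 0, 0, 0, 0.89, -0.72, 0, 0, 0, 0]

```text
clock: 1.27
eef_pos: [0.4621, 0.0691, 0.2058]
tool_rot: [0.376, 0.599, -0.376, 0.599]
ft_force: [0.4, -0.5, -0.0]
grip_width: 0.0001
```

```bash
python3 - <<'E'
from h import *
st();print(row([.588,.329,.205],.673))
o=bot.get_obs();p,d=bot.camera('wrist');cv2.imwrite('pics/w1.png',p[:,:,::-1])
E
```

```text
t 1.27 p [0.4621 0.0691 0.2058] yaw 0.4492 tilt [-0.  0. -1.] F [ 0.4  -0.46 -0.  ] T [-0.07 -0.08  0.03] g 0.0001 q [ 0.15  0.18 -0.08  1.32  0.    2.84]
[ 0.003  0.905 -0.718 -0.448 -0.001  0.   ]
```

View pics/w1.png

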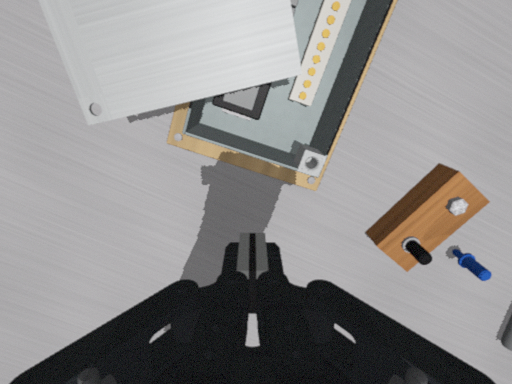

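The wrist view shows the lock hole at (313,162), the cover hole at (96,108), the pin in the block at about (410,248), and the closed fingertips at (252,245). I'll continue to the hover beyond the flange.

>>> apply_moves:
  targets: [0, 0.905, -0.72, -0.45, 0, 0, 0, 0, 0.905, -0.72, -0.45, 0, 0, 0, 0, 0.905, -0.72, -0.45, 0, 0, 0, 0, 0.905, -0.72, -0.45, 0, 0, 0, 0, 0.905, -0.72, -0.45, 0, 0, 0, 0, 0.905, -0.72, -0.45, 0, 0, 0, 0, 0.905, -0.72, -0.45, 0, 0, 0, 0, 0.905, -0.72, -0.45, 0, 0, 0, 0, 0.905, -0.72, -0.45, 0, 0, 0]

```text
clock: 2.07
eef_pos: [0.5874, 0.3282, 0.2023]
tool_rot: [0.305, 0.638, -0.308, 0.636]
ft_force: [0.5, -0.5, 0.5]
grip_width: -0.0002
```

```bash
python3 - <<'E'
from h import *
st();print(row([.588,.329,.070],.673))
o=bot.get_obs();p,d=bot.camera('wrist');cv2.imwrite('pics/w2.png',p[:,:,::-1])
p,d=bot.camera('scene');cv2.imwrite('pics/s2.png',p[:,:,::-1])
E
```

```text
t 2.07 p [0.5874 0.3282 0.2023] yaw 0.6756 tilt [-0.004 -0.003 -1.   ] F [ 0.55 -0.46  0.47] T [-0.03  0.    0.01] g -0.0002 q [ 0.51  0.61  0.56  1.53 -0.    2.98]
[ 0.529  0.007 -0.001  0.005 -0.001  0.01 ]
```

View pics/w2.png

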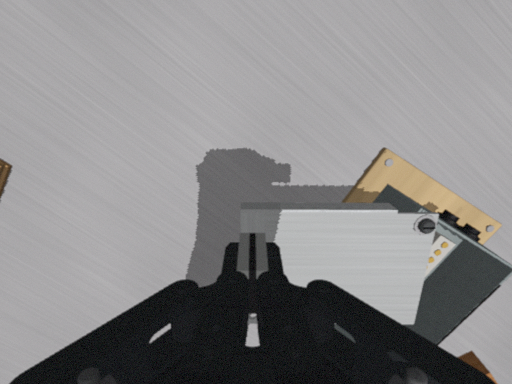

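View pics/s2.png

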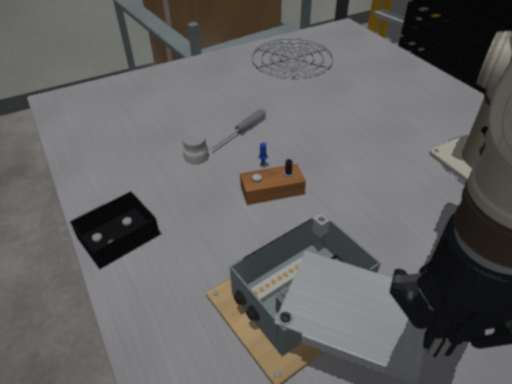

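```bash
python3 - <<'E'
from h import *
o,M=tool();q=params('wrist',o)
for n,u,v,z in (('corner',240,204.5,.0965),('flange right',390,204,.0965),('pivot',427,226,.104)):
    print(n,onz(q,u,v,z).round(4))
p=o['eef_pos'].copy();p[2]=.0965;print(proj(q,p),proj(q,o['eef_pos']))
cy=-.898;c,s=np.cos(cy),np.sin(cy);print('pred corner',PV+np.array([[c,-s],[s,c]])@[-.188,.016])
a=onz(q,240,204.5,.0965);b=onz(q,390,204,.0965);print('yaw',np.arctan2(*(b-a)[[1,0]]))
# TCP in cover frame
d=o['eef_pos'][:2]-PV;print('tcp in cover frame',np.array([[c,s],[-s,c]])@d)
E
```

```text
corner [0.5582 0.3183 0.0965]
flange right [0.6526 0.2009 0.0965]
pivot [0.6594 0.1591 0.104 ]
[252.15754889 178.40413092] [252.0420865  229.05913501]
pred corner [0.55165634 0.31720225]
yaw -0.8936097110877502
tcp in cover frame [-0.17262879  0.04924476]
```

>>> apply_moves:
  targets: [0.53, 0, 0.02, 0, 0, 0, 0, 0.53, 0, 0.02, 0, 0, 0, 0, 0.53, 0, 0.02, 0, 0, 0, 0, 0.53, 0, 0.02, 0, 0, 0, 0, 0.53, 0, 0.02, 0, 0, 0, 0, 0.53, 0, 0.02, 0, 0, 0, 0]

```text
clock: 2.67
eef_pos: [0.5916, 0.3222, 0.076]
tool_rot: [0.308, 0.636, -0.307, 0.637]
ft_force: [-0.1, 0.2, 1.1]
grip_width: 0.0001
```

```bash
python3 - <<'E'
from h import *
st()
o=bot.get_obs();p,d=bot.camera('wrist');cv2.imwrite('pics/w3.png',p[:,:,::-1])
E
```

```text
t 2.67 p [0.5916 0.3222 0.076 ] yaw 0.6715 tilt [ 0.002  0.001 -1.   ] F [-0.13  0.23  1.11] T [ 0.02 -0.01 -0.11] g 0.0001 q [0.5  0.66 0.31 1.22 0.   2.97]
```

View pics/w3.png

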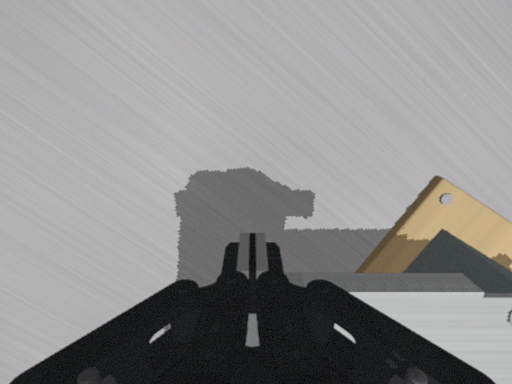

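Clear of everything. I'll approach the flange slowly.

>>> apply_moves:
  targets: [0, -0.02, 0, 0, 0, 0, 0, 0, -0.04, 0, 0, 0, 0, 0, 0, -0.06, 0, 0, 0, 0, 0, 0, -0.07, 0, 0, 0, 0, 0]

```text
clock: 3.05
eef_pos: [0.577, 0.3117, 0.0751]
tool_rot: [0.307, 0.637, -0.306, 0.637]
ft_force: [0.0, -1.0, 0.2]
grip_width: -0.0001
```

>>> apply_moves:
  targets: [0, -0.006, 0, 0, 0, 0, 0, 0, -0.012, 0, 0, 0, 0, 0, 0, -0.018, 0, 0, 0, 0, 0]

```text
clock: 3.3
eef_pos: [0.5736, 0.3091, 0.0737]
tool_rot: [0.307, 0.637, -0.307, 0.637]
ft_force: [0.4, -0.0, 0.1]
grip_width: 0.0
```

```bash
python3 - <<'E'
from h import *
st()
o=bot.get_obs();c=-.898;d=o['eef_pos'][:2]-PV;print('tcp in cover',R.from_euler('z',c).as_matrix()[:2,:2].T@d)
E
```

```text
t 3.3 p [0.5736 0.3091 0.0737] yaw 0.6729 tilt [ 0.  0. -1.] F [ 0.36 -0.04  0.05] T [0.01 0.01 0.01] g 0.0 q [ 0.49  0.62  0.23  1.19 -0.    2.96]
tcp in cover [-0.16796851  0.0280769 ]
```

>>> apply_moves:
  targets: [0, -0.006, 0, 0, 0, 0, 0, 0, -0.012, 0, 0, 0, 0, 0, 0, -0.012, 0, 0, 0, 0, 0]

```text
clock: 3.55
eef_pos: [0.571, 0.307, 0.0734]
tool_rot: [0.307, 0.637, -0.307, 0.637]
ft_force: [-0.0, 0.8, 0.4]
grip_width: 0.0003
```

>>> apply_moves:
  targets: [0, -0.006, 0, 0, 0, 0, 0, 0, -0.012, 0, 0, 0, 0, 0, 0, -0.012, 0, 0, 0, 0, 0]

```text
clock: 3.8
eef_pos: [0.5687, 0.3052, 0.0735]
tool_rot: [0.307, 0.637, -0.307, 0.637]
ft_force: [-0.4, -0.5, 0.9]
grip_width: 0.0003
```

>>> apply_moves:
  targets: [0, -0.006, 0, 0, 0, 0, 0, 0, -0.012, 0, 0, 0, 0, 0, 0, -0.012, 0, 0, 0, 0, 0]

```text
clock: 4.05
eef_pos: [0.5664, 0.3032, 0.0736]
tool_rot: [0.307, 0.637, -0.307, 0.637]
ft_force: [-0.9, 0.2, -0.3]
grip_width: 0.0001
```

>>> apply_moves:
  targets: [0, -0.006, 0, 0, 0, 0, 0, 0, -0.012, 0, 0, 0, 0, 0, 0, -0.012, 0, 0, 0, 0, 0]

```text
clock: 4.3
eef_pos: [0.564, 0.3014, 0.0736]
tool_rot: [0.307, 0.637, -0.307, 0.637]
ft_force: [0.4, -0.6, -0.2]
grip_width: 0.0002
```

```bash
python3 - <<'E'
from h import *
st()
for n in('wrist','scene','top'):
    p,d=bot.camera(n)
    if n=='scene': p=cv2.resize(p[230:384,260:500],None,fx=3,fy=3)
    if n=='top': p=cv2.resize(p[130:260,60:230],None,fx=4,fy=4)
    cv2.imwrite(f'pics/{n}4.png',p[:,:,::-1])
E
```

```text
t 4.3 p [0.564  0.3014 0.0736] yaw 0.6727 tilt [-0. -0. -1.] F [ 0.42 -0.59 -0.15] T [-0.01 -0.02  0.03] g 0.0002 q [ 0.49  0.59  0.19  1.17 -0.    2.96]
```

View pics/wrist4.png

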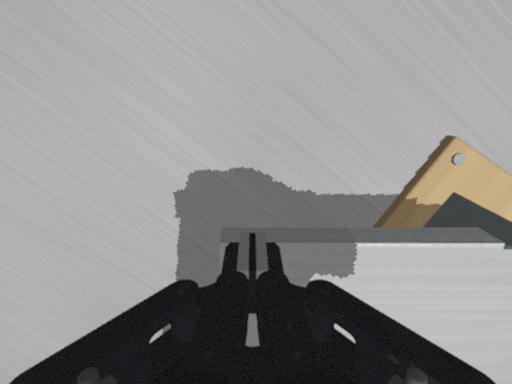

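View pics/scene4.png

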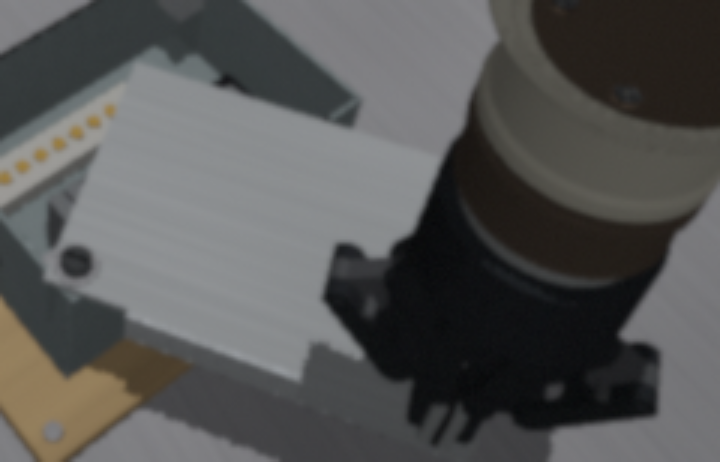

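View pics/top4.png

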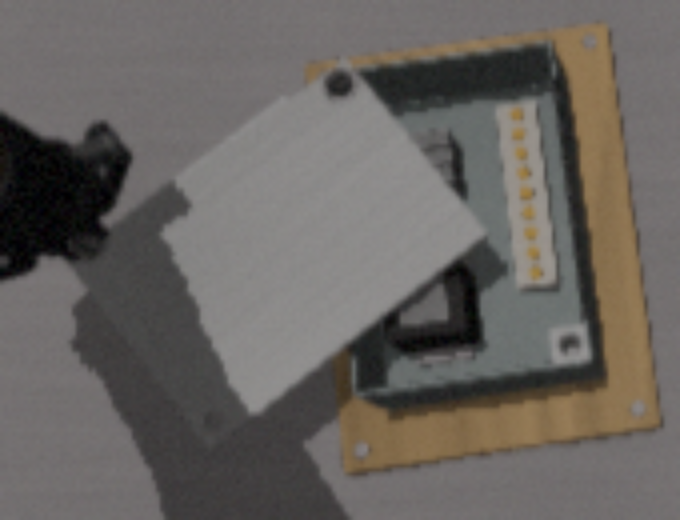

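```bash
python3 - <<'E'
from h import *
st();o,M=tool();q=bot.camera_params('wrist')
p,d=bot.camera('wrist')
T=q['tool_from_camera']
def tl(u,v):
    z=d[v,u];c=np.array([(u-q['cx'])/q['fx']*z,-(v-q['cy'])/q['fy']*z,-z,1]);return (T@c)[:3].round(4)
for v in range(222,300,4): print(v,tl(246,v),tl(258,v),tl(233,v),tl(330,v))
E
```

```text
t 4.45 p [0.5643 0.3016 0.0736] yaw 0.6728 tilt [ 0.  0. -1.] F [-0.28 -0.93  0.49] T [0.08 0.01 0.05] g -0.0001 q [0.49 0.59 0.19 1.17 0.   2.96]
222 [ 0.0741 -0.0302 -0.0055] [ 0.0753 -0.0307  0.0053] [ 0.0739 -0.0301 -0.0172] [ 0.0746 -0.0304  0.0701]
226 [ 0.074  -0.0341 -0.0055] [ 0.0746 -0.0344  0.0053] [ 0.0741 -0.0341 -0.0172] [ 0.0743 -0.0342  0.0703]
230 [-0.0073  0.0031 -0.0036] [-0.0077  0.0032  0.0036] [-0.0079  0.0033 -0.0114] [-0.0075  0.0032  0.0468]
234 [-0.0312  0.0129 -0.0031] [-0.0306  0.0125  0.0031] [-0.0127  0.0032 -0.0111] [-0.0115  0.0026  0.0459]
238 [-0.0355  0.0129 -0.003 ] [-0.0348  0.0125  0.003 ] [-0.0172  0.003  -0.0108] [-0.0173  0.0031  0.0444]
242 [-0.0396  0.0129 -0.0029] [-0.0387  0.0124  0.003 ] [-0.0323  0.0088 -0.0098] [-0.0213  0.0028  0.0434]
246 [-0.0432  0.0127 -0.0028] [-0.0429  0.0126  0.0029] [-0.0365  0.0089 -0.0095] [-0.022   0.0006  0.0434]
250 [-0.0477  0.0132 -0.0027] [-0.0461  0.0123  0.0028] [-0.0392  0.0082 -0.0094] [-0.0232 -0.0012  0.0433]
254 [-0.0496  0.0123 -0.0027] [-0.05    0.0126  0.0028] [-0.0437  0.0087 -0.0091] [-0.022
[... 506 characters left out ...]
 [-0.069   0.0152 -0.0074] [-0.0231 -0.0169  0.0446]
278 [-0.0691  0.0134 -0.0023] [-0.0695  0.0137  0.0024] [-0.0716  0.0152 -0.0072] [-0.0229 -0.0197  0.0449]
282 [-0.0716  0.0134 -0.0023] [-0.0719  0.0137  0.0023] [-0.0719  0.0136 -0.0072] [-0.0715  0.0133  0.0301]
286 [-0.0739  0.0133 -0.0022] [-0.0722  0.0121  0.0024] [-0.0749  0.0141 -0.007 ] [-0.0744  0.0137  0.0293]
290 [-0.0762  0.0133 -0.0022] [-0.0714  0.0096  0.0024] [-0.0773  0.0141 -0.0069] [-0.0765  0.0136  0.0288]
294 [-0.0757  0.0111 -0.0022] [-0.072   0.0082  0.0024] [-0.0795  0.0141 -0.0067] [-0.0784  0.0133  0.0283]
298 [-0.0721  0.0064 -0.0023] [-0.072   0.0063  0.0024] [-0.0811  0.0137 -0.0067] [-0.0803  0.0131  0.0279]
```

```bash
python3 - <<'E'
from h import *
o,M=tool();q=bot.camera_params('scene')
for x in (0,-.01,-.02,-.03):
  for y in(-.0126,.0126): 
    P=o['eef_pos']+M@[x,y,0]; c=np.linalg.inv(q['T'])@np.append(P,1)
    uv=proj(q,P); print(x,y,uv.round(1),((uv-[260,230])*3).round(0),round(-c[2],4))
p,d=bot.camera('scene')
for v in range(355,384,3): print(v,[round(float(x),3) for x in d[v,396:420:2]])
c=cv2.resize(p[330:384,370:440],None,fx=10,fy=10,interpolation=cv2.INTER_NEAREST);c=cv2.convertScaleAbs(c,alpha=1.8)
cv2.imwrite('pics/s5.png',c[:,:,::-1])
E
```

```text
0 -0.0126 [400.7 371.9] [422. 426.] 0.5816
0 0.0126 [397.6 389.6] [413. 479.] 0.5648
-0.01 -0.0126 [402.4 368.7] [427. 416.] 0.5747
-0.01 0.0126 [399.3 386.4] [418. 469.] 0.5579
-0.02 -0.0126 [404.1 365.4] [432. 406.] 0.5677
-0.02 0.0126 [401.  383.2] [423. 460.] 0.551
-0.03 -0.0126 [405.9 362. ] [438. 396.] 0.5608
-0.03 0.0126 [402.8 379.9] [428. 450.] 0.544
355 [0.517, 0.525, 0.0, 0.504, 0.5, 0.5, 0.496, 0.496, 0.494, 0.532, 0.522, 0.521]
358 [0.572, 0.549, 0.527, 0.515, 0.515, 0.512, 0.511, 0.5, 0.499, 0.525, 0.521, 0.509]
361 [0.571, 0.542, 0.522, 0.521, 0.517, 0.516, 0.515, 0.515, 0.528, 0.52, 0.512, 0.506]
364 [0.566, 0.538, 0.535, 0.535, 0.518, 0.519, 0.521, 0.518, 0.526, 0.517, 0.51, 0.511]
367 [0.544, 0.542, 0.54, 0.538, 0.528, 0.527, 0.525, 0.524, 0.523, 0.518, 0.516, 0.513]
370 [0.547, 0.545, 0.544, 0.536, 0.534, 0.533, 0.53, 0.528, 0.526, 0.525, 0.53, 0.528]
373 [0.564, 0.562, 0.547, 0.54, 0.538, 0.536, 0.535, 0.532, 0.53, 0.535, 0.534, 0.532]
376 [0.571, 0.566, 0.545, 0.544, 0.542, 0.541, 0.539, 0.536, 0.54, 0.542, 0.538, 0.554]
379 [0.647, 0.647, 0.57, 0.57, 0.565, 0.0, 0.543, 0.541, 0.559, 0.556, 0.554, 0.552]
382 [0.645, 0.645, 0.644, 0.645, 0.645, 0.646, 0.565, 0.565, 0.564, 0.561, 0.557, 0.644]
```

View pics/s5.png

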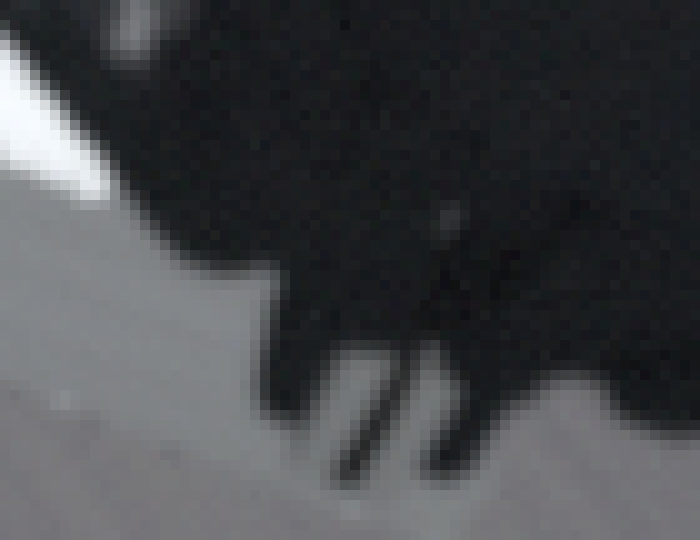

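The fingers passed over the flange without any contact force. Wrist depth and the scene view agree that the real fingertips end about 30 mm behind the reported TCP (tip z ≈ 0.104, above the cover top), so the stated TCP does not match. From now on I'll count the tips as being at tool x = −0.030. I'll back off, then lower further.

>>> apply_moves:
  targets: [0, 0.06, 0, 0, 0, 0, 0, 0, 0.12, 0, 0, 0, 0, 0, 0, 0.12, 0, 0, 0, 0, 0, 0.06, 0.12, 0, 0, 0, 0, 0, 0.13, 0.12, 0, 0, 0, 0, 0, 0.13, 0.12, 0, 0, 0, 0, 0, 0.13, 0.12, 0, 0, 0, 0, 0]

```text
clock: 5.13
eef_pos: [0.5862, 0.3194, 0.0398]
tool_rot: [0.306, 0.638, -0.308, 0.636]
ft_force: [0.7, 0.1, 0.3]
grip_width: 0.0002
```

```bash
python3 - <<'E'
from h import *
st();o,M=tool();q=bot.camera_params('wrist')
p,d=bot.camera('wrist');cv2.imwrite('pics/w6.png',p[:,:,::-1])
T=q['tool_from_camera']
def tl(u,v):
    z=d[v,u];c=np.array([(u-q['cx'])/q['fx']*z,-(v-q['cy'])/q['fy']*z,-z,1]);return (T@c)[:3].round(4)
for v in range(226,320,6): print(v,tl(246,v),tl(258,v),tl(340,v))
E
```

```text
t 5.13 p [0.5862 0.3194 0.0398] yaw 0.6728 tilt [-0.003 -0.002 -1.   ] F [0.68 0.09 0.3 ] T [ 0.02 -0.02  0.  ] g 0.0002 q [ 0.5   0.68  0.25  1.15 -0.    2.97]
226 [ 0.0394 -0.0172 -0.0047] [ 0.0412 -0.018   0.0046] [ 0.0414 -0.0181  0.0686]
232 [ 0.0405 -0.0229 -0.0048] [ 0.0397 -0.0225  0.0046] [ 0.0407 -0.0229  0.0689]
238 [-0.0351  0.0127 -0.003 ] [-0.0347  0.0124  0.003 ] [ 0.0405 -0.0281  0.0693]
244 [-0.0413  0.0127 -0.0029] [-0.0406  0.0124  0.0029] [ 0.04   -0.0331  0.0696]
250 [-0.0471  0.0129 -0.0028] [-0.0459  0.0122  0.0028] [ 0.0406 -0.0389  0.0704]
256 [-0.0519  0.0127 -0.0027] [-0.0513  0.0123  0.0027] [ 0.0408 -0.0445  0.071 ]
262 [-0.0558  0.0121 -0.0026] [-0.0567  0.0127  0.0026] [ 0.0417 -0.0506  0.0718]
268 [-0.0611  0.0126 -0.0025] [-0.0614  0.0128  0.0025] [ 0.0403 -0.0554  0.0719]
274 [-0.0623  0.0105 -0.0025] [-0.062   0.0103  0.0026] [ 0.0403 -0.0612  0.0724]
280 [-0.07    0.0132 -0.0023] [-0.0703  0.0133  0.0024] [ 0.0403 -0.067   0.073 ]
286 [-0.0739  0.0133 -0.0022] [-0.0708  0.0109  0.0024] [ 0.0418 -0.074   0.0741]
292 [-0.0745  0.011  -0.0022] [-0.0708  0.0082  0.0024] [-0.0766  0.0128  0.0325]
298 [-0.0728  0.0069 -0.0023] [-0.072   0.0063  0.0024] [-0.0807  0.0134  0.0313]
304 [-0.0726  0.004  -0.0023] [-0.0719  0.0033  0.0024] [-0.0832  0.013   0.0306]
310 [-0.0721  0.0006 -0.0023] [-0.0721  0.0006  0.0024] [-0.0865  0.0133  0.0297]
316 [-0.0734 -0.0012 -0.0023] [-0.0723 -0.0021  0.0024] [-0.0883  0.0124  0.0293]
```

View pics/w6.png

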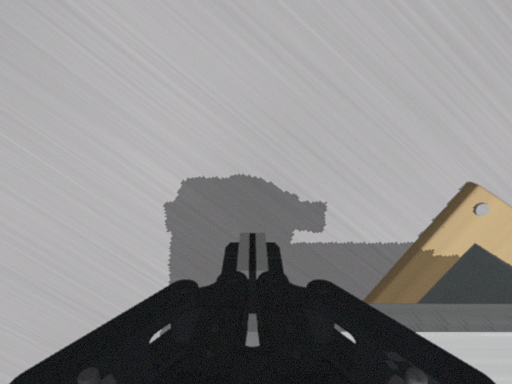

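>>> apply_moves:
  targets: [0, -0.02, 0, 0, 0, 0, 0, 0, -0.04, 0, 0, 0, 0, 0, 0, -0.044, 0, 0, 0, 0, 0]

```text
clock: 5.43
eef_pos: [0.5788, 0.313, 0.0422]
tool_rot: [0.307, 0.637, -0.307, 0.637]
ft_force: [-0.2, 0.5, 0.9]
grip_width: -0.0
```

>>> apply_moves:
  targets: [0, -0.006, 0, 0, 0, 0, 0, 0, -0.012, 0, 0, 0, 0, 0, 0, -0.012, 0, 0, 0, 0, 0]

```text
clock: 5.68
eef_pos: [0.5767, 0.3114, 0.0415]
tool_rot: [0.307, 0.637, -0.307, 0.637]
ft_force: [0.4, 0.8, -0.3]
grip_width: 0.0002
```

>>> apply_moves:
  targets: [0, -0.006, 0, 0, 0, 0, 0, 0, -0.012, 0, 0, 0, 0, 0, 0, -0.012, 0, 0, 0, 0, 0]

```text
clock: 5.93
eef_pos: [0.5742, 0.3095, 0.041]
tool_rot: [0.307, 0.637, -0.307, 0.637]
ft_force: [0.6, 0.9, -0.4]
grip_width: 0.0003
```

>>> apply_moves:
  targets: [0, -0.006, 0, 0, 0, 0, 0, 0, -0.012, 0, 0, 0, 0, 0, 0, -0.012, 0, 0, 0, 0, 0]

```text
clock: 6.18
eef_pos: [0.5741, 0.3095, 0.0412]
tool_rot: [0.308, 0.636, -0.305, 0.638]
ft_force: [5.3, 4.3, -4.9]
grip_width: 0.0001
```

>>> apply_moves:
  targets: [0, -0.006, 0, 0, 0, 0, 0, 0, -0.012, 0, 0, 0, 0, 0, 0, -0.012, 0, 0, 0, 0, 0]

```text
clock: 6.43
eef_pos: [0.5731, 0.3088, 0.0413]
tool_rot: [0.309, 0.636, -0.304, 0.638]
ft_force: [8.4, 6.4, -7.4]
grip_width: 0.0001
```

Contact came at the predicted place, with about 11 N lateral force. Next I'll follow the arc about the screw, turning with the cover.

>>> apply_moves:
  targets: [0.003, -0.01, -0.001, -0.03, 0, 0, 0, 0.006, -0.02, -0.003, -0.06, 0, 0, 0, 0.006, -0.03, -0.004, -0.09, 0, 0, 0, 0.006, -0.04, -0.005, -0.12, 0, 0, 0]

```text
clock: 6.77
eef_pos: [0.5658, 0.3045, 0.0413]
tool_rot: [0.291, 0.644, -0.283, 0.648]
ft_force: [9.2, 7.7, -3.6]
grip_width: -0.0001
```

```bash
cat >> h.py <<'E'
def arc(r,ds):
    for d in ds:
        v=(R.from_euler('z',d).as_matrix()[:2,:2]-np.eye(2))@np.array(r)
        print(round(d,3),'ty',round(v[1]/.25,3),'tz',round(v[0]/.25,3),'wx',round(-d/.5,3))
E
python3 - <<'E'
from h import *
st();o,M=tool();ps=yaw(M)-np.pi/2;print(R.from_euler('z',ps).as_matrix()[:2,:2].T@(o['eef_pos'][:2]-PV),'F in tool',M.T@o['ft_force'])
arc([-.168,.025],np.arange(.025,.31,.025))
E
```

```text
t 6.77 p [0.5658 0.3045 0.0413] yaw 0.7344 tilt [ 0.01   0.007 -1.   ] F [ 9.19  7.67 -3.62] T [ 1.53 -1.67  0.03] g -0.0001 q [0.49 0.62 0.14 1.08 0.   2.9 ]
[-0.1677317   0.02956269] F in tool [ 3.7635486  11.91212643  0.46093023]
0.025 ty -0.017 tz -0.002 wx -0.05
0.05 ty -0.034 tz -0.004 wx -0.1
0.075 ty -0.051 tz -0.006 wx -0.15
0.1 ty -0.068 tz -0.007 wx -0.2
0.125 ty -0.085 tz -0.007 wx -0.25
0.15 ty -0.102 tz -0.007 wx -0.3
0.175 ty -0.119 tz -0.007 wx -0.35
0.2 ty -0.135 tz -0.006 wx -0.4
0.225 ty -0.152 tz -0.005 wx -0.45
0.25 ty -0.169 tz -0.004 wx -0.5
0.275 ty -0.186 tz -0.002 wx -0.55
0.3 ty -0.203 tz 0.0 wx -0.6
```

>>> apply_moves:
  targets: [0, -0.017, -0.002, -0.05, 0, 0, 0, 0, -0.034, -0.004, -0.1, 0, 0, 0, 0, -0.051, -0.006, -0.15, 0, 0, 0, 0, -0.068, -0.007, -0.2, 0, 0, 0, 0, -0.085, -0.007, -0.25, 0, 0, 0, 0, -0.102, -0.007, -0.3, 0, 0, 0, 0, -0.119, -0.007, -0.35, 0, 0, 0, 0, -0.135, -0.006, -0.4, 0, 0, 0, 0, -0.152, -0.005, -0.45, 0, 0, 0, 0, -0.169, -0.004, -0.5, 0, 0, 0]

```text
clock: 7.6
eef_pos: [0.5333, 0.2775, 0.0413]
tool_rot: [0.208, 0.675, -0.2, 0.679]
ft_force: [7.2, 8.8, -3.7]
grip_width: 0.0001
```

```bash
cat >> h.py <<'E'
def cf():
    st();o,M=tool();ps=yaw(M)-np.pi/2;print('cover frame by tool yaw',(R.from_euler('z',ps).as_matrix()[:2,:2].T@(o['eef_pos'][:2]-PV)).round(4),'F in tool',(M.T@o['ft_force']).round(1),'left',round(BY-ps,3))
E
python3 - <<'E'
from h import *
cf()
p,d=bot.camera('top');p=cv2.resize(p[130:260,60:230],None,fx=4,fy=4);cv2.imwrite('pics/t7.png',p[:,:,::-1])
E
```

```text
t 7.6 p [0.5333 0.2775 0.0413] yaw 0.9855 tilt [ 0.009  0.008 -1.   ] F [ 7.17  8.85 -3.7 ] T [ 1.77 -1.49 -0.  ] g 0.0001 q [0.48 0.54 0.01 1.03 0.   2.63]
cover frame by tool yaw [-0.1674  0.0298] F in tool [ 3.8 11.3  1.1] left 0.713
```

View pics/t7.png

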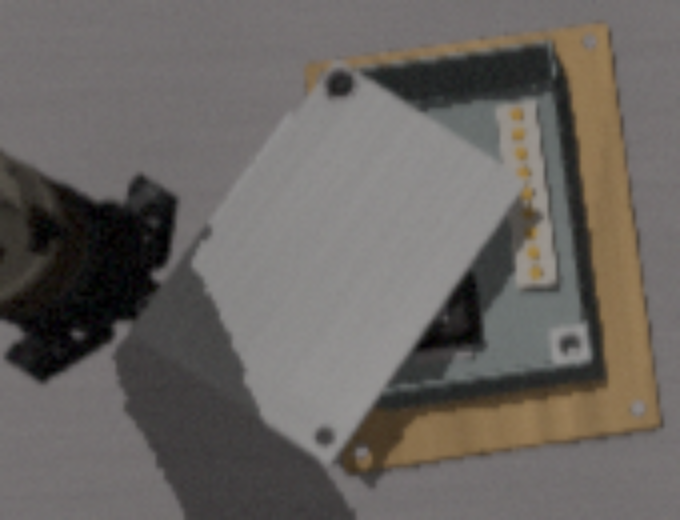

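The cover turns with the fingers, with its hole now at crop (324,436), and the force holds steady near 11–12 N. I'll keep going.

>>> apply_moves:
  targets: [0, -0.017, -0.002, -0.05, 0, 0, 0, 0, -0.034, -0.004, -0.1, 0, 0, 0, 0, -0.051, -0.006, -0.15, 0, 0, 0, 0, -0.068, -0.007, -0.2, 0, 0, 0, 0, -0.085, -0.007, -0.25, 0, 0, 0, 0, -0.102, -0.007, -0.3, 0, 0, 0, 0, -0.119, -0.007, -0.35, 0, 0, 0, 0, -0.135, -0.006, -0.4, 0, 0, 0, 0, -0.152, -0.005, -0.45, 0, 0, 0, 0, -0.169, -0.004, -0.5, 0, 0, 0]

```text
clock: 8.48
eef_pos: [0.5083, 0.2433, 0.0412]
tool_rot: [0.121, 0.695, -0.114, 0.699]
ft_force: [5.4, 11.1, -2.7]
grip_width: -0.0
```

```bash
python3 -c "
from h import *
cf()"
```

```text
t 8.48 p [0.5083 0.2433 0.0412] yaw 1.2361 tilt [ 0.007  0.009 -1.   ] F [ 5.38 11.14 -2.7 ] T [ 2.01 -1.05  0.02] g -0.0 q [ 0.44  0.48 -0.1   0.98  0.01  2.35]
cover frame by tool yaw [-0.1671  0.0299] F in tool [ 2.8 12.3  1.4] left 0.462
```

>>> apply_moves:
  targets: [0, -0.017, -0.002, -0.05, 0, 0, 0, 0, -0.034, -0.004, -0.1, 0, 0, 0, 0, -0.051, -0.006, -0.15, 0, 0, 0, 0, -0.068, -0.007, -0.2, 0, 0, 0, 0, -0.085, -0.007, -0.25, 0, 0, 0, 0, -0.102, -0.007, -0.3, 0, 0, 0, 0, -0.119, -0.007, -0.35, 0, 0, 0, 0, -0.135, -0.006, -0.4, 0, 0, 0, 0, -0.152, -0.005, -0.45, 0, 0, 0, 0, -0.169, -0.004, -0.5, 0, 0, 0]

```text
clock: 9.32
eef_pos: [0.4924, 0.2039, 0.0412]
tool_rot: [0.033, 0.705, -0.026, 0.708]
ft_force: [2.9, 11.4, -0.6]
grip_width: 0.0001
```

```bash
python3 -c "
from h import *
cf()
arc([-.168,.025],np.arange(.012,.15,.012))"
```

```text
t 9.32 p [0.4924 0.2039 0.0412] yaw 1.4867 tilt [ 0.005  0.01  -1.   ] F [ 2.92 11.44 -0.55] T [ 2.19 -0.53 -0.01] g 0.0001 q [ 0.39  0.43 -0.19  0.95  0.01  2.04]
cover frame by tool yaw [-0.167   0.0298] F in tool [ 0.7 11.6  1.9] left 0.212
0.012 ty -0.008 tz -0.001 wx -0.024
0.024 ty -0.016 tz -0.002 wx -0.048
0.036 ty -0.024 tz -0.003 wx -0.072
0.048 ty -0.032 tz -0.004 wx -0.096
0.06 ty -0.04 tz -0.005 wx -0.12
0.072 ty -0.049 tz -0.005 wx -0.144
0.084 ty -0.057 tz -0.006 wx -0.168
0.096 ty -0.065 tz -0.006 wx -0.192
0.108 ty -0.073 tz -0.007 wx -0.216
0.12 ty -0.081 tz -0.007 wx -0.24
0.132 ty -0.089 tz -0.007 wx -0.264
0.144 ty -0.097 tz -0.007 wx -0.288
```

>>> apply_moves:
  targets: [0, -0.016, -0.002, -0.048, 0, 0, 0, 0, -0.032, -0.004, -0.096, 0, 0, 0, 0, -0.049, -0.005, -0.144, 0, 0, 0, 0, -0.065, -0.006, -0.192, 0, 0, 0, 0, -0.081, -0.007, -0.24, 0, 0, 0, 0, -0.097, -0.007, -0.288, 0, 0, 0]

```text
clock: 9.82
eef_pos: [0.4878, 0.1798, 0.0411]
tool_rot: [-0.018, 0.705, 0.025, 0.708]
ft_force: [0.8, 12.0, 1.8]
grip_width: -0.0002
```

```bash
python3 - <<'E'
from h import *
cf()
p,d=bot.camera('top');p=cv2.resize(p[130:260,60:230],None,fx=4,fy=4);cv2.imwrite('pics/t8.png',p[:,:,::-1])
arc([-.168,.025],np.arange(.006,.04,.006))
E
```

```text
t 9.82 p [0.4878 0.1798 0.0411] yaw 1.6308 tilt [ 0.004  0.01  -1.   ] F [ 0.79 11.95  1.81] T [ 2.28 -0.03 -0.04] g -0.0002 q [ 0.35  0.41 -0.22  0.94  0.01  1.86]
cover frame by tool yaw [-0.167   0.0297] F in tool [-1.7 11.9  1.5] left 0.067
0.006 ty -0.004 tz -0.001 wx -0.012
0.012 ty -0.008 tz -0.001 wx -0.024
0.018 ty -0.012 tz -0.002 wx -0.036
0.024 ty -0.016 tz -0.002 wx -0.048
0.03 ty -0.02 tz -0.003 wx -0.06
0.036 ty -0.024 tz -0.003 wx -0.072
```

View pics/t8.png

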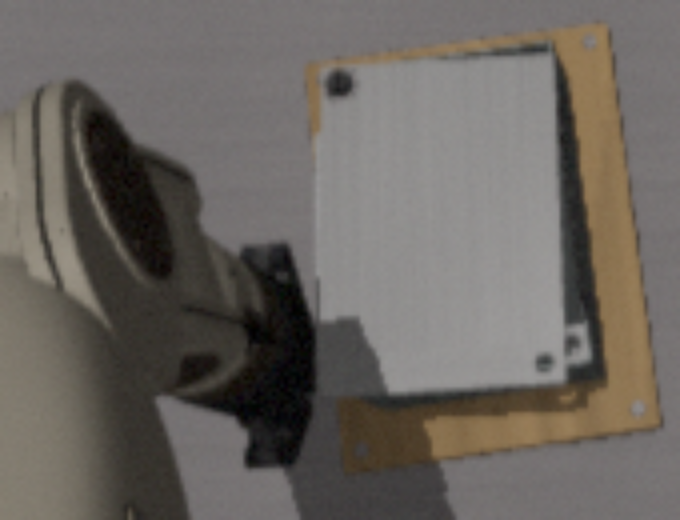

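Nearly shut: the cover hole at crop (544,362) is about 16 mm short of the lock hole at (573,343). I'll switch to small steps.

>>> apply_moves:
  targets: [0, -0.004, -0.001, -0.012, 0, 0, 0, 0, -0.008, -0.001, -0.024, 0, 0, 0, 0, -0.012, -0.002, -0.036, 0, 0, 0, 0, -0.016, -0.002, -0.048, 0, 0, 0, 0, -0.02, -0.003, -0.06, 0, 0, 0, 0, -0.024, -0.003, -0.072, 0, 0, 0]

```text
clock: 10.37
eef_pos: [0.4872, 0.1739, 0.0412]
tool_rot: [-0.03, 0.705, 0.037, 0.708]
ft_force: [-0.1, 11.0, 1.5]
grip_width: 0.0002
```

>>> apply_moves:
  targets: [0, -0.004, -0.001, -0.012, 0, 0, 0, 0, -0.008, -0.001, -0.024, 0, 0, 0, 0, -0.008, -0.001, -0.024, 0, 0, 0]

```text
clock: 10.62
eef_pos: [0.487, 0.1716, 0.0411]
tool_rot: [-0.035, 0.705, 0.041, 0.707]
ft_force: [0.3, 11.4, 1.9]
grip_width: -0.0001
```

```bash
python3 - <<'E'
from h import *
cf()
E
```

```text
t 10.62 p [0.487  0.1716 0.0411] yaw 1.6777 tilt [ 0.003  0.009 -1.   ] F [ 0.35 11.37  1.89] T [ 2.09 -0.04  0.01] g -0.0001 q [ 0.33  0.4  -0.23  0.94  0.01  1.8 ]
cover frame by tool yaw [-0.1671  0.0294] F in tool [-1.8 11.3  1.6] left 0.021
```

>>> apply_moves:
  targets: [0, -0.004, 0, -0.012, 0, 0, 0, 0, -0.008, 0, -0.024, 0, 0, 0, 0, -0.008, 0, -0.024, 0, 0, 0]

```text
clock: 10.87
eef_pos: [0.4869, 0.1696, 0.0411]
tool_rot: [-0.039, 0.705, 0.045, 0.707]
ft_force: [-1.2, 11.2, 2.6]
grip_width: -0.0001
```

>>> apply_moves:
  targets: [0, -0.004, 0, -0.01, 0, 0, 0, 0, -0.004, 0, -0.01, 0, 0, 0]

```text
clock: 11.03
eef_pos: [0.4868, 0.1687, 0.0411]
tool_rot: [-0.041, 0.705, 0.047, 0.707]
ft_force: [-1.6, 10.9, 3.3]
grip_width: -0.0001
```

>>> apply_moves:
  targets: [0, -0.004, 0, 0, 0, 0, 0, 0, -0.004, 0, 0, 0, 0, 0]

```text
clock: 11.2
eef_pos: [0.4868, 0.1676, 0.0411]
tool_rot: [-0.041, 0.705, 0.047, 0.707]
ft_force: [-1.7, 10.7, 2.9]
grip_width: 0.0001
```

>>> apply_moves:
  targets: [0, -0.004, 0, -0.01, 0, 0, 0, 0, -0.004, 0, -0.01, 0, 0, 0]

```text
clock: 11.37
eef_pos: [0.4868, 0.1667, 0.0411]
tool_rot: [-0.042, 0.705, 0.049, 0.706]
ft_force: [-1.2, 11.3, 3.6]
grip_width: 0.0002
```

>>> apply_moves:
  targets: [0, -0.004, 0, -0.005, 0, 0, 0, 0, -0.004, 0, -0.005, 0, 0, 0]

```text
clock: 11.53
eef_pos: [0.4868, 0.1657, 0.0411]
tool_rot: [-0.043, 0.705, 0.05, 0.706]
ft_force: [-2.6, 11.3, 4.4]
grip_width: -0.0002
```

```bash
python3 - <<'E'
from h import *
cf()
p,d=bot.camera('top');p=cv2.resize(p[130:260,60:230],None,fx=4,fy=4);cv2.imwrite('pics/t9.png',p[:,:,::-1])
p,d=bot.camera('wrist');cv2.imwrite('pics/w9.png',p[:,:,::-1])
E
```

```text
t 11.53 p [0.4868 0.1657 0.0411] yaw 1.7023 tilt [ 0.002  0.009 -1.   ] F [-2.61 11.33  4.39] T [ 2.11  0.42 -0.01] g -0.0002 q [ 0.32  0.4  -0.23  0.94  0.01  1.76]
cover frame by tool yaw [-0.1673  0.0277] F in tool [-4.3 11.6 -1.1] left -0.004
```

View pics/t9.png

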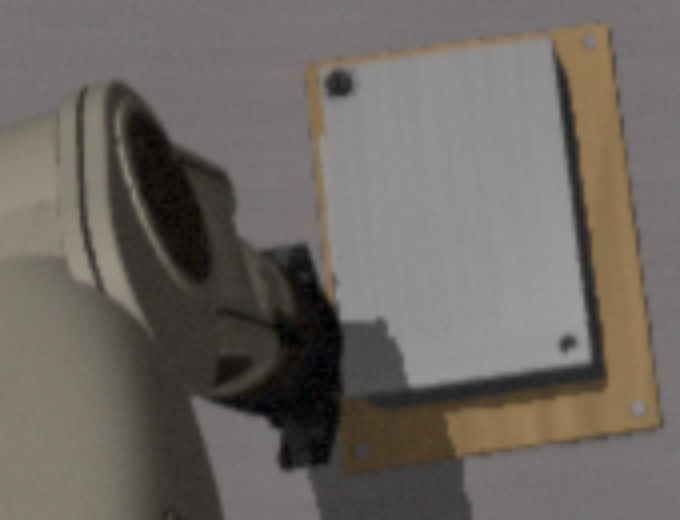

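View pics/w9.png

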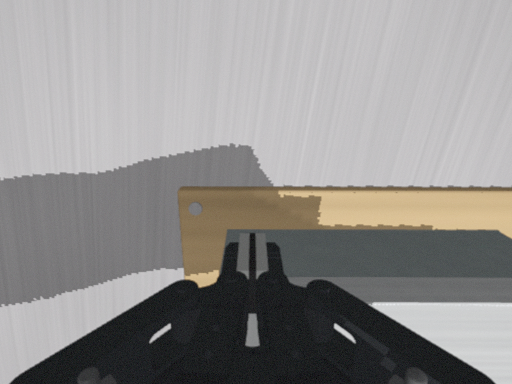

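>>> apply_moves:
  targets: [-0.005, -0.004, 0, 0, 0, 0, 0, -0.005, -0.004, 0, 0, 0, 0, 0]

```text
clock: 11.8
eef_pos: [0.4867, 0.1652, 0.0413]
tool_rot: [-0.043, 0.705, 0.05, 0.706]
ft_force: [-0.7, 13.3, -3.1]
grip_width: -0.0
```

>>> apply_moves:
  targets: [0, -0.004, 0, 0, 0, 0, 0, 0, -0.004, 0, 0, 0, 0, 0]

```text
clock: 11.97
eef_pos: [0.4866, 0.1653, 0.0413]
tool_rot: [-0.042, 0.705, 0.051, 0.706]
ft_force: [-1.1, 17.5, -3.1]
grip_width: 0.0001
```

Force rose from 11 to 17.5 N with no further motion, so the hard stop is reached. I'll back off and rise.

>>> apply_moves:
  targets: [0, 0.02, 0, 0, 0, 0, 0, 0, 0.06, 0, 0, 0, 0, 0, 0, 0.12, 0, 0, 0, 0, 0.3, -0.1, 0.14, 0, 0, 0, 0, 0.4, -0.25, 0.14, 0, 0, 0, 0, 0.4, -0.4, 0.14, 0, 0, 0, 0, 0.4, -0.55, 0.14, 0, 0, 0, 0, 0.4, -0.55, 0.14, 0, 0, 0, 0, 0.4]

```text
clock: 12.63
eef_pos: [0.4862, 0.1957, 0.1866]
tool_rot: [-0.044, 0.701, 0.047, 0.71]
ft_force: [0.9, 0.7, 1.4]
grip_width: 0.034
```

```bash
python3 - <<'E'
from h import *
cf()
p,d=bot.camera('wrist');cv2.imwrite('pics/w10.png',p[:,:,::-1])
# view pose for the hole: want cam above lock hole
lk=PV+R.from_euler('z',BY).as_matrix()[:2,:2]@[-.176,-.116];print('lock',lk)
E
```

```text
t 12.63 p [0.4862 0.1957 0.1866] yaw 1.6993 tilt [ 0.013  0.005 -1.   ] F [0.94 0.66 1.38] T [ 0.   -0.06 -0.02] g 0.034 q [ 0.38  0.29  0.01  1.28 -0.    1.83]
cover frame by tool yaw [-0.1641  0.057 ] F in tool [-1.4  0.5  1. ] left -0.001
lock [0.49647857 0.02276233]
```

View pics/w10.png

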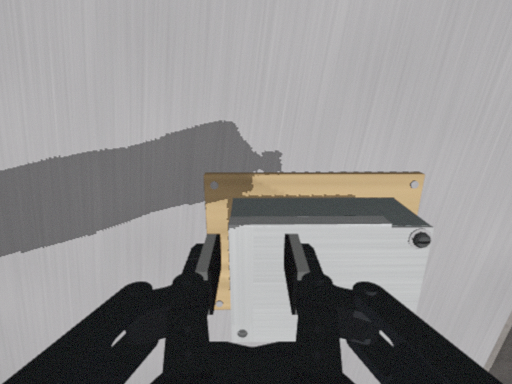

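The cover edges now run parallel to the board edges in the wrist view, with the screw at (421,240) and the hole at about (243,334). Next is a straight-down look at the closed corner hole.

```bash
python3 - <<'E'
from h import *
print(row([.4965,.0228,.18],1.5))
E
```

```text
[ 0.011 -0.689 -0.042  0.398  0.019 -0.006]
```

>>> apply_moves:
  targets: [0.01, -0.69, -0.042, 0.398, 0.019, -0.006, 0.4, 0.01, -0.69, -0.042, 0.398, 0.019, -0.006, 0.4, 0.01, -0.69, -0.042, 0.398, 0.019, -0.006, 0.4, 0.01, -0.69, -0.042, 0.398, 0.019, -0.006, 0.4, 0.01, -0.69, -0.042, 0.398, 0.019, -0.006, 0.4, 0.01, -0.69, -0.042, 0.398, 0.019, -0.006, 0.4, 0.01, -0.69, -0.042, 0.398, 0.019, -0.006, 0.4, 0.01, -0.69, -0.042, 0.398, 0.019, -0.006, 0.4]

```text
clock: 13.35
eef_pos: [0.4932, 0.0224, 0.1752]
tool_rot: [0.023, 0.71, -0.026, 0.703]
ft_force: [-0.9, 0.3, -0.3]
grip_width: 0.0342
```

```bash
python3 - <<'E'
from h import *
st();o,M=tool()
p,d=bot.camera('wrist');cv2.imwrite('pics/w11.png',p[:,:,::-1]);np.savez('w11.npz',p=p,d=d,pos=o['eef_pos'],rot=o['tool_rot'])
p2,d=bot.camera('top');cv2.imwrite('pics/t11.png',cv2.resize(p2[130:260,60:230],None,fx=4,fy=4)[:,:,::-1])
E
```

```text
t 13.35 p [0.4932 0.0224 0.1752] yaw 1.5014 tilt [-0.011 -0.003 -1.   ] F [-0.88  0.29 -0.32] T [-0.03  0.02  0.04] g 0.0342 q [ 0.05  0.25 -0.06  1.27 -0.    1.69]
```

View pics/w11.png

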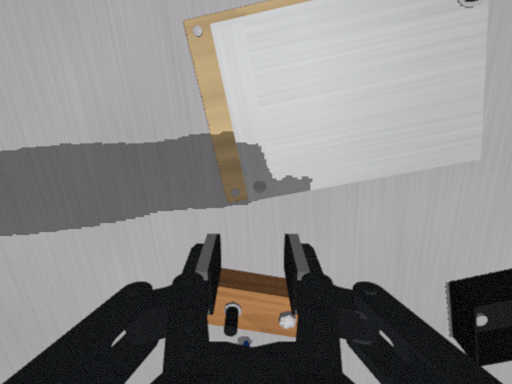

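View pics/t11.png

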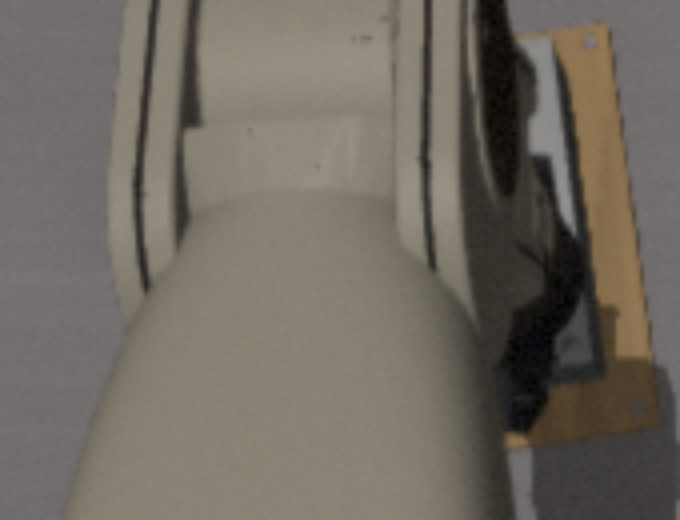

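>>> apply_moves:
  targets: [0, 0, 0, 0, 0, 0, 0.4, 0, 0, 0, 0, 0, 0, 0.4]

```text
clock: 13.62
eef_pos: [0.4936, 0.0225, 0.1758]
tool_rot: [0.023, 0.71, -0.025, 0.703]
ft_force: [-0.1, -0.1, -0.4]
grip_width: 0.0343
```

```bash
python3 - <<'E'
from h import *
st();o,M=tool();q=params('wrist',o)
p,d=bot.camera('wrist');np.savez('w12.npz',p=p,d=d,pos=o['eef_pos'],rot=o['tool_rot'])
lk=[.4965,.0228,.0965];u,v=proj(q,lk);print('pred px',u,v)
u0,v0=int(u)-35,int(v)-30
c=cv2.resize(p[v0:v0+60,u0:u0+70],None,fx=10,fy=10,interpolation=cv2.INTER_CUBIC);print('off',u0,v0)
cv2.imwrite('pics/w12c.png',cv2.convertScaleAbs(c,alpha=1.6)[:,:,::-1])
E
```

```text
t 13.62 p [0.4936 0.0225 0.1758] yaw 1.5023 tilt [-0.009 -0.003 -1.   ] F [-0.13 -0.09 -0.44] T [-0.03 -0.02 -0.  ] g 0.0343 q [ 0.05  0.25 -0.06  1.27 -0.    1.69]
pred px 254.84054512601134 187.0474014813771
off 219 157
```

View pics/w12c.png

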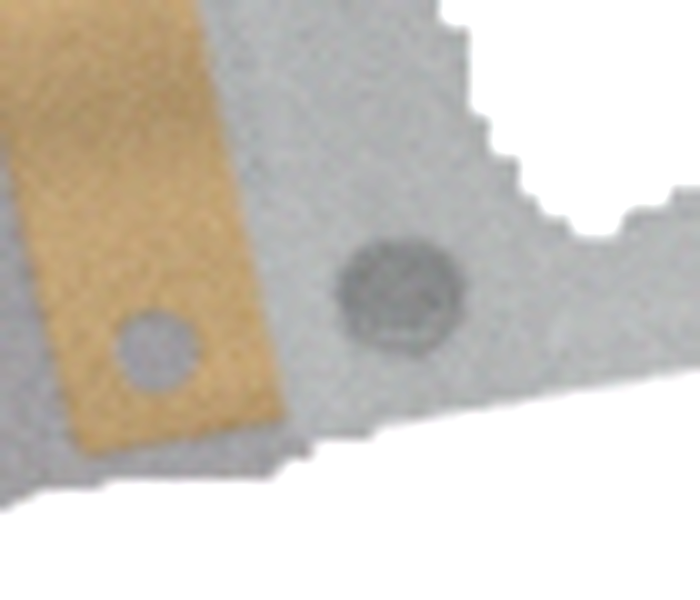

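```bash
python3 - <<'E'
from h import *
z=np.load('w12.npz');o=dict(eef_pos=z['pos'],tool_rot=z['rot']);q=params('wrist',o)
g=cv2.GaussianBlur(cv2.cvtColor(z['p'],cv2.COLOR_RGB2GRAY),(3,3),0).astype(float)
c=g[176:198,248:270]; print(c[5:17,4:18].round(0).astype(int))
bg=np.median(c);m=(g<bg-5)
sub=np.zeros_like(g,np.uint8);sub[176:197,248:269]=m[176:197,248:269]
n,l,s,ce=cv2.connectedComponentsWithStats(sub)
print(bg,s,ce)
for u,v in [(258.65,186.2)]+[tuple(x) for x in ce[1:]]:
    P=onz(q,u,v,.0965);print(u,v,P.round(4),'tool',(R.from_quat(z['rot']).as_matrix().T@(P-z['pos'])).round(4))
E
```

```text
[[114 112 108 102  97  94  94  95  95  97 101 106 109 111]
 [111 107 100  93  90  88  88  88  88  89  91  96 103 109]
 [108 100  92  87  87  88  88  86  86  87  87  89  97 105]
 [105  94  87  85  86  88  88  87  87  87  86  87  92 101]
 [102  91  85  85  87  88  89  89  88  87  86  86  90  99]
 [101  90  86  86  87  87  88  89  87  85  86  87  90  99]
 [104  92  87  87  88  88  88  88  87  86  87  88  91 100]
 [107  96  90  89  89  90  89  88  88  89  91  92  94 102]
 [109 100  93  92  92  93  93  92  91  93  93  94  99 106]
 [112 105  98  95  95  96  96  96  95  95  95  97 104 110]
 [115 110 105 101 100  98  97  96  96  96  98 103 109 112]
 [116 113 110 108 106 103 101 100  99 100 105 109 112 113]]
112.0 [[     0      0    512    384 196457]
 [   252    180     14     14    151]] [[255.49751854 191.50412558]
 [258.72847682 186.13245033]]
258.65 186.2 [0.4999 0.0234 0.0965] tool [0.0793 0.0016 0.0069]
258.72847682119203 186.13245033112582 [0.5    0.0234 0.0965] tool [0.0793 0.0017 0.007 ]
```

The closed hole sits at wrist px (258.7,186.1), which is about (0.500, 0.023), straight over the lock hole seen earlier. Now the same view over the pin.

```bash
python3 - <<'E'
from h import *
print(row([.4495,-.156,.16],1.5))
E
```

```text
[ 0.067 -0.723 -0.127  0.004 -0.018  0.008]
```

>>> apply_moves:
  targets: [0.06, -0.723, -0.127, 0, -0.018, 0.008, 0.45, 0.06, -0.723, -0.127, 0, -0.018, 0.008, 0.45, 0.06, -0.723, -0.127, 0, -0.018, 0.008, 0.45, 0.06, -0.723, -0.127, 0, -0.018, 0.008, 0.45, 0.06, -0.723, -0.127, 0, -0.018, 0.008, 0.45, 0.06, -0.723, -0.127, 0, -0.018, 0.008, 0.45, 0.06, -0.723, -0.127, 0, -0.018, 0.008, 0.45, 0.06, -0.723, -0.127, 0, -0.018, 0.008, 0.45]

```text
clock: 14.33
eef_pos: [0.4494, -0.156, 0.162]
tool_rot: [0.025, 0.707, -0.024, 0.707]
ft_force: [-0.5, 0.7, 1.1]
grip_width: 0.0382
```

```bash
python3 - <<'E'
from h import *
st();o,M=tool()
p,d=bot.camera('wrist');cv2.imwrite('pics/w13.png',p[:,:,::-1]);np.savez('w13.npz',p=p,d=d,pos=o['eef_pos'],rot=o['tool_rot'])
E
```

```text
t 14.33 p [ 0.4494 -0.156   0.162 ] yaw 1.501 tilt [ 0.     0.001 -1.   ] F [-0.55  0.7   1.12] T [-0.05 -0.    0.03] g 0.0382 q [-0.33  0.22 -0.14  1.21  0.    1.31]
```

View pics/w13.png

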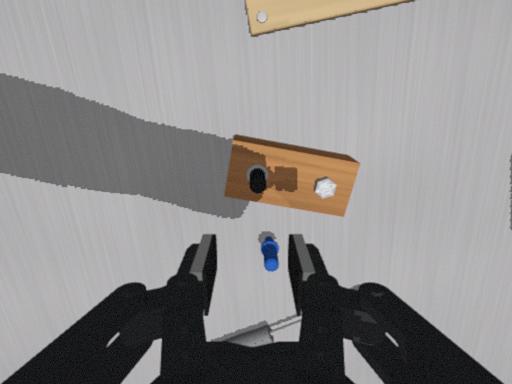

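The wrist view shows the black pin at (258,180) in the block, the bolt at (325,187), and the blue look-alike at (270,255) outside the block. Next I'll measure the handle axis.

```bash
python3 - <<'E'
from h import *
z=np.load('w13.npz');o=dict(eef_pos=z['pos'],tool_rot=z['rot']);q=params('wrist',o);M=R.from_quat(z['rot']).as_matrix()
p=z['p']
c=cv2.resize(p[150:210,225:295],None,fx=10,fy=10,interpolation=cv2.INTER_CUBIC)
cv2.imwrite('pics/w13c.png',cv2.convertScaleAbs(c,alpha=1.5)[:,:,::-1])
m=(p.max(2)<28).astype(np.uint8);m[:, :245]=0;m[:,272:]=0;m[:160]=0;m[200:]=0
n,l,s,ce=cv2.connectedComponentsWithStats(m);print(s[1:],ce[1:])
i=1+np.argmax(s[1:,4]);ys,xs=np.where(l==i)
for r in range(ys.min(),ys.max()+1):print(r,xs[ys==r].min(),xs[ys==r].max(),end='; ')
# depth of top
d=z['d'];print(d[168:200:2,258].round(4))
# blue pin
hsv=cv2.cvtColor(p,cv2.COLOR_RGB2HSV);b=cv2.inRange(hsv,(105,120,40),(130,255,255));ys,xs=np.where(b>0)
T=q['T']
def w(u,v):
    dd=d[v,u];return (T@np.array([(u-q['cx'])/q['fx']*dd,-(v-q['cy'])/q['fy']*dd,-dd,1]))[:3].round(4)
print('blue',xs.mean(),ys.min(),ys.max(),w(271,ys.max()-3),w(269,ys.min()+4))
for v in (178,182,186,189):print(v,w(258,v))
E
```

```text
[[250 169  16  24 259]] [[257.02316602 180.44787645]]
169 256 259; 170 254 260; 171 252 261; 172 252 262; 173 252 263; 174 252 263; 175 251 263; 176 251 263; 177 251 263; 178 250 264; 179 250 263; 180 250 264; 181 251 264; 182 250 264; 183 250 265; 184 250 264; 185 251 264; 186 250 265; 187 250 264; 188 251 264; 189 252 263; 190 252 262; 191 254 260; 192 256 258; [0.2915 0.2851 0.2784 0.     0.2652 0.2645 0.2634 0.2649 0.2642 0.2662
 0.2659 0.2666 0.2695 0.3067 0.3108 0.3092]
blue 269.9392523364486 237 270 [ 0.4639 -0.2518  0.062 ] [ 0.4642 -0.2404  0.0271]
178 [ 0.4564 -0.1493  0.0762]
182 [ 0.4561 -0.1528  0.077 ]
186 [ 0.4559 -0.1566  0.0769]
189 [ 0.4557 -0.1591  0.0778]
```

View pics/w13c.png

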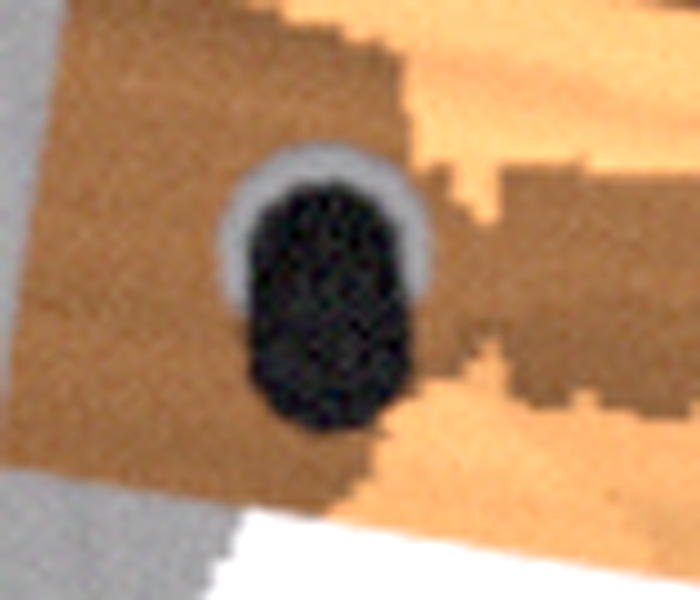

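```bash
python3 - <<'E'
from h import *
z=np.load('w13.npz');o=dict(eef_pos=z['pos'],tool_rot=z['rot']);q=params('wrist',o);M=R.from_quat(z['rot']).as_matrix()
for n,u,v,h in (('top',257.6,184.5,.078),('collar L/R mid',257.1,0,.044)):
    if v: 
        P=onz(q,u,v,h);print(n,P.round(4),(M.T@(P-z['pos'])).round(4))
# collar: outer silhouette top at row ~143crop -> v=163.85, u center (217+434)/2/10+225-.45
P=onz(q,225+32.55-.45,163.85,.044);print('collar far edge',P.round(4),'-> centre', (P-np.array([0,.011,0])).round(4))
for a in (0,1,2,3,4,5,6,7):
    P=np.array([.4565,-.1545,.044])+.011*np.array([np.cos(a*np.pi/4),np.sin(a*np.pi/4),0]);print(proj(q,P).round(1),end=' ')
    P=np.array([.4565,-.1545,.078])+.008*np.array([np.cos(a*np.pi/4),np.sin(a*np.pi/4),0]);print(proj(q,P).round(1))
E
```

```text
top [ 0.4556 -0.1548  0.078 ] [0.084  0.0016 0.0061]
collar far edge [ 0.4564 -0.1443  0.044 ] -> centre [ 0.4564 -0.1553  0.044 ]
[268.8 173. ] [267.5 183.6]
[265.2 165.7] [264.5 177.7]
[257.1 163.1] [258.  175.6]
[249.6 166.7] [251.8 178.5]
[246.9 174.5] [249.6 184.8]
[250.7 181.6] [252.7 190.5]
[258.5 184.1] [259.1 192.6]
[266.  180.6] [265.2 189.7]
```

```bash
python3 - <<'E'
from h import *
z=np.load('w13.npz');q=bot.camera_params('wrist');d=z['d'];T=q['tool_from_camera']
def tl(u,v):
    k=d[v,u];c=np.array([(u-q['cx'])/q['fx']*k,-(v-q['cy'])/q['fy']*k,-k,1]);return (T@c)[:3].round(4)
for v in range(232,300,5): print(v,[tl(u,v).tolist() for u in (205,212,293,299)])
print(row([.456,-.155,.020],1.5))
E
```

```text
232 [[0.1623, -0.0859, -0.0572], [0.1625, -0.086, -0.0485], [0.1627, -0.086, 0.052], [0.1633, -0.0863, 0.0596]]
237 [[-0.034, 0.0121, -0.0227], [-0.0339, 0.0121, -0.0192], [-0.0335, 0.0119, 0.0219], [-0.0337, 0.012, 0.0249]]
242 [[-0.0386, 0.0119, -0.022], [-0.0398, 0.0125, -0.0184], [-0.0394, 0.0123, 0.0211], [-0.0396, 0.0125, 0.024]]
247 [[-0.0443, 0.0124, -0.0211], [-0.0427, 0.0115, -0.0181], [-0.0433, 0.0118, 0.0206], [-0.0425, 0.0114, 0.0236]]
252 [[-0.0474, 0.0116, -0.0207], [-0.044, 0.0095, -0.018], [-0.0447, 0.01, 0.0205], [-0.0489, 0.0125, 0.0226]]
257 [[-0.052, 0.0118, -0.02], [-0.0448, 0.0073, -0.018], [-0.0451, 0.0075, 0.0205], [-0.0523, 0.012, 0.0221]]
262 [[-0.0569, 0.0123, -0.0192], [-0.0461, 0.0054, -0.0179], [-0.0469, 0.0059, 0.0204], [-0.0561, 0.0119, 0.0215]]
267 [[-0.0603, 0.0121, -0.0187], [-0.0468, 0.0031, -0.0179], [-0.0464, 0.0029, 0.0206], [-0.0601, 0.012, 0.0209]]
272 [[-0.063, 0.0115, -0.0183], [-0.0476, 0.0009, -0.0179], [-0.0473, 0.0007, 0.0206], [-0.0638, 0.0121, 0.0203]]
277 [[-0.0633, 0.0093, -0.0184], [-0.0486, -0.0012, -0.0179], [-0.0484, -0.0013, 0.0205], [-0.0646, 0.0102, 0.0203]]
282 [[-0.0632, 0.0067, -0.0186], [-0.0495, -0.0034, -0.0178], [-0.0493, -0.0034, 0.0205], [-0.0629, 0.0066, 0.0208]]
287 [[-0.0629, 0.0041, -0.0187], [-0.0503, -0.0055, -0.0178], [-0.0501, -0.0057, 0.0205], [-0.0637, 0.0047, 0.0207]]
292 [[-0.0639, 0.0023, -0.0187], [-0.0499, -0.0087, -0.018], [-0.0499, -0.0087, 0.0206], [-0.0631, 0.0017, 0.021]]
297 [[-0.0637, -0.0004, -0.0188], [0.1621, -0.183, -0.0527], [0.1633, -0.1839, 0.0565], [-0.0645, 0.0002, 0.0209]]
[ 0.568  0.004  0.025  0.004  0.    -0.001]
```

Pad faces are centred at tool z ≈ +1.3 mm in the camera's frame, which I'll allow for. Descending on the pin now.

>>> apply_moves:
  targets: [0.15, 0, 0.021, 0, 0, 0, 0.45, 0.3, 0, 0.021, 0, 0, 0, 0.45, 0.4, 0, 0.021, 0, 0, 0, 0.45, 0.47, 0, 0.021, 0, 0, 0, 0.45, 0.52, 0, 0.021, 0, 0, 0, 0.45, 0.55, 0, 0.021, 0, 0, 0, 0.45, 0.57, 0, 0.021, 0, 0, 0, 0.45, 0.57, 0, 0.021, 0, 0, 0, 0.45, 0.57, 0, 0.021, 0, 0, 0, 0.45]

```text
clock: 15.13
eef_pos: [0.455, -0.1568, 0.0199]
tool_rot: [0.025, 0.706, -0.025, 0.707]
ft_force: [0.0, -0.6, -0.6]
grip_width: 0.0388
```

```bash
python3 - <<'E'
from h import *
st();o,M=tool()
p,d=bot.camera('wrist');p2,_=bot.camera('scene')
a=p[150:350,150:370];b=cv2.resize(p2[120:220,210:330],None,fx=3,fy=3);a=cv2.resize(a,(330,300))
cv2.imwrite('pics/w14.png',np.hstack([a,b])[:,:,::-1])
print(row([.4547,-.156,.019],1.5))
E
```

```text
t 15.13 p [ 0.455  -0.1568  0.0199] yaw 1.5013 tilt [ 0.001 -0.    -1.   ] F [ 0.04 -0.56 -0.64] T [ 0.02 -0.02 -0.01] g 0.0388 q [-0.33  0.37 -0.34  0.86  0.    1.31]
[ 0.005  0.005 -0.003  0.001  0.004  0.001]
```

View pics/w14.png

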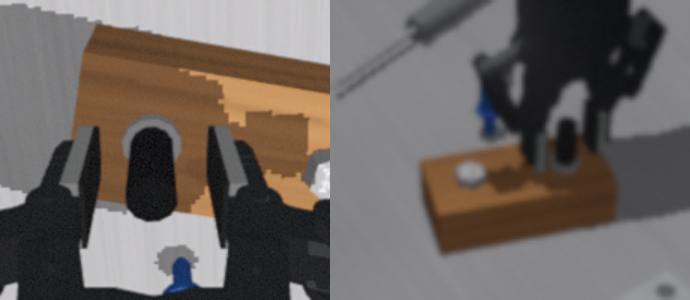

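The handle stands between the pads, clear of the bolt and the blue pin. Closing now.

>>> apply_moves:
  targets: [0, 0.003, 0, 0, 0, 0, 0.2, 0, 0.003, 0, 0, 0, 0, 0.15, 0, 0.003, 0, 0, 0, 0, 0, 0, 0.003, 0, 0, 0, 0, 0, 0, 0.003, 0, 0, 0, 0, 0, 0, 0.003, 0, 0, 0, 0, 0]

```text
clock: 15.73
eef_pos: [0.4551, -0.1566, 0.0203]
tool_rot: [0.025, 0.706, -0.025, 0.707]
ft_force: [-0.7, 1.0, 6.7]
grip_width: 0.0146
```

```bash
python3 - <<'E'
from h import *
st()
E
```

```text
t 15.73 p [ 0.4551 -0.1566  0.0203] yaw 1.5002 tilt [ 0.002 -0.    -1.   ] F [-0.74  1.04  6.7 ] T [0.15 0.17 0.05] g 0.0146 q [-0.33  0.37 -0.34  0.86  0.    1.31]
```

Gripped at 14.6 mm. Lifting.

>>> apply_moves:
  targets: [-0.03, 0, 0, 0, 0, 0, 0, -0.07, 0, 0, 0, 0, 0, 0, -0.12, 0, 0, 0, 0, 0, 0, -0.2, 0, 0, 0, 0, 0, 0, -0.35, 0, 0, 0, 0, 0, 0, -0.5, 0, 0, 0, 0, 0, 0, -0.65, 0, 0, 0, 0, 0, 0, -0.8, 0, 0, 0, 0, 0, 0, -0.8, 0, 0, 0, 0, 0, 0, -0.8, 0, 0, 0, 0, 0, 0]

```text
clock: 16.57
eef_pos: [0.456, -0.157, 0.2222]
tool_rot: [0.024, 0.705, -0.026, 0.709]
ft_force: [0.0, -0.4, -1.3]
grip_width: 0.014
```

```bash
python3 - <<'E'
from h import *
st();o,M=tool()
p,d=bot.camera('wrist');np.savez('w15.npz',p=p,d=d,pos=o['eef_pos'],rot=o['tool_rot']);cv2.imwrite('pics/w15.png',p[:,:,::-1])
p,d=bot.camera('scene');cv2.imwrite('pics/s15.png',cv2.resize(p[60:220,200:400],None,fx=3,fy=3)[:,:,::-1])
E
```

```text
t 16.57 p [ 0.456  -0.157   0.2222] yaw 1.5001 tilt [ 0.006 -0.002 -1.   ] F [ 0.02 -0.4  -1.31] T [-0.    0.05  0.05] g 0.014 q [-0.33  0.19 -0.01  1.36 -0.    1.31]
```

View pics/w15.png

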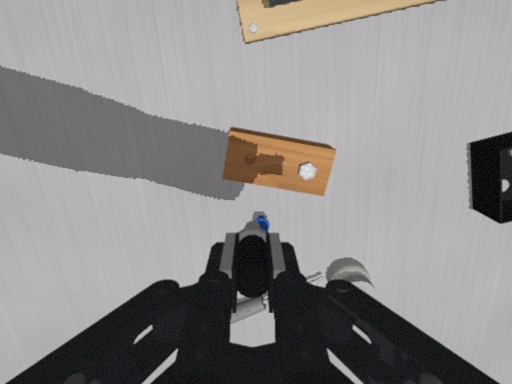

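View pics/s15.png

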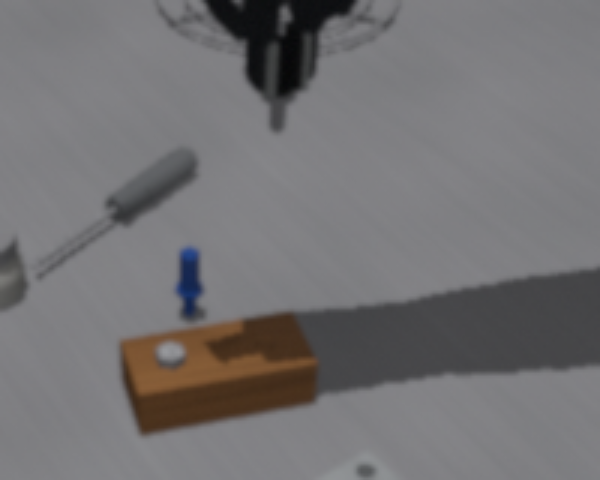

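```bash
python3 - <<'E'
from h import *
z=np.load('w15.npz');p=z['p'];q=bot.camera_params('wrist');T=q['tool_from_camera'];d=z['d']
c=cv2.resize(p[195:265,217:297],None,fx=9,fy=9,interpolation=cv2.INTER_CUBIC);cv2.imwrite('pics/w15c.png',cv2.convertScaleAbs(c,alpha=1.3)[:,:,::-1])
def tl(u,v):
    k=d[v,u];c=np.array([(u-q['cx'])/q['fx']*k,-(v-q['cy'])/q['fy']*k,-k,1]);return (T@c)[:3].round(4)
for v in range(208,262,3): print(v,[tl(u,v).tolist() for u in (245,252,259)])
E
```

```text
208 [[0.2217, -0.0784, -0.0089], [0.2225, -0.0787, 0.0011], [0.224, -0.0793, 0.0111]]
211 [[0.2236, -0.0839, -0.0089], [0.2228, -0.0835, 0.0011], [0.2225, -0.0834, 0.0111]]
214 [[0.223, -0.0883, -0.009], [0.2231, -0.0883, 0.0011], [0.2229, -0.0882, 0.0112]]
217 [[0.2233, -0.0931, -0.009], [0.222, -0.0925, 0.0011], [0.2144, -0.0891, 0.011]]
220 [[0.2212, -0.0969, -0.009], [0.2234, -0.0979, 0.0011], [0.196, -0.0852, 0.0105]]
223 [[0.2228, -0.1024, -0.0091], [-0.0033, 0.0053, 0.0011], [0.1875, -0.0856, 0.0103]]
226 [[-0.0012, 0.0023, -0.0033], [-0.0197, 0.0113, 0.0011], [-0.0038, 0.0036, 0.0054]]
229 [[-0.0219, 0.0106, -0.0027], [-0.0229, 0.0111, 0.0011], [-0.022, 0.0106, 0.0049]]
232 [[-0.0222, 0.0089, -0.0028], [-0.0238, 0.0098, 0.0011], [-0.0232, 0.0094, 0.0049]]
235 [[-0.0227, 0.0074, -0.0028], [-0.0239, 0.008, 0.0011], [-0.0237, 0.0079, 0.0049]]
238 [[-0.0262, 0.0074, -0.0027], [-0.0287, 0.0087, 0.0011], [-0.0261, 0.0073, 0.0048]]
241 [[-0.1676, 0.0836, 0.001], [-0.0299, 0.0077, 0.0011], [-0.0288, 0.007, 0.0048]]
244 [[-0.0317, 0.0069, -0.0026], [-0.033, 0.0076, 0.0011], [-0.034, 0.0082, 0.0046]]
247 [[-0.0354, 0.0072, -0.0025], [-0.0363, 0.0078, 0.0011], [-0.0362, 0.0077, 0.0046]]
250 [[-0.038, 0.0071, -0.0024], [-0.0402, 0.0084, 0.0011], [-0.0379, 0.007, 0.0046]]
253 [[-0.0414, 0.0074, -0.0023], [-0.0423, 0.0079, 0.0011], [-0.0412, 0.0073, 0.0045]]
256 [[-0.0445, 0.0077, -0.0023], [-0.0446, 0.0077, 0.0011], [-0.045, 0.008, 0.0044]]
259 [[-0.0473, 0.0077, -0.0022], [-0.0483, 0.0084, 0.0011], [-0.0467, 0.0074, 0.0044]]
```

View pics/w15c.png

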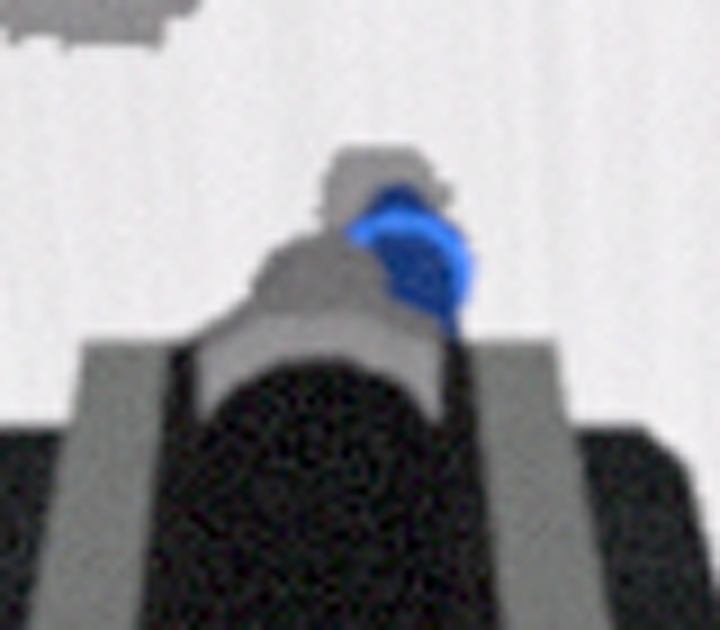

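```bash
python3 - <<'E'
from h import *
z=np.load('w12.npz');o=dict(eef_pos=z['pos'],tool_rot=z['rot']);q=params('wrist',o);d=z['d'];T=q['T']
def w(u,v):
    k=d[v,u];return (T@np.array([(u-q['cx'])/q['fx']*k,-(v-q['cy'])/q['fy']*k,-k,1]))[:3]
P=np.array([w(u,v) for u in range(266,285) for v in range(172,190)]);print('cover plane z',np.median(P[:,2]),P[:,2].std())
zc=np.median(P[:,2]);print(onz(q,258.7,186.15,zc).round(4))
z=np.load('w15.npz');o=dict(eef_pos=z['pos'],tool_rot=z['rot']);q=params('wrist',o);d=z['d'];T=q['T']
print('rack top',np.median([w(u,v)[2] for u in range(275,295) for v in range(165,175)]))
h=[.4999,.0234];psi=1.5;M=down(psi)
for a,b in ((0,.0011),(.001,.0011)): print('TCP for hole', (np.array([*h,0])-M@[0,a,b]).round(4))
E
```

```text
cover plane z 0.09614777073249192 0.0006736154552036901
[0.4999 0.0233 0.0961]
rack top 0.03959755281397476
TCP for hole [0.4988 0.0235 0.    ]
TCP for hole [0.4987 0.0225 0.    ]
```

```bash
python3 - <<'E'
from h import *
st();print(row([.4988,.023,.15],1.5))
E
```

```text
t 16.67 p [ 0.4537 -0.1562  0.2186] yaw 1.5002 tilt [-0.001  0.    -1.   ] F [-0.05  0.09 -1.23] T [0.01 0.02 0.01] g 0.014 q [-0.33  0.2  -0.02  1.36 -0.    1.31]
[ 0.275  0.728  0.13   0.    -0.003 -0.001]
```

>>> apply_moves:
  targets: [0, 0.16, 0.03, 0, 0, 0, 0, 0.05, 0.32, 0.06, 0, 0, 0, 0, 0.1, 0.48, 0.09, 0, 0, 0, 0, 0.15, 0.62, 0.12, 0, 0, 0, 0, 0.22, 0.728, 0.13, 0, 0, 0, 0, 0.275, 0.728, 0.13, 0, 0, 0, 0, 0.275, 0.728, 0.13, 0, 0, 0, 0, 0.275, 0.728, 0.13, 0, 0, 0, 0, 0.275, 0.728, 0.13, 0, 0, 0, 0, 0.275, 0.728, 0.13, 0, 0, 0, 0, 0.275, 0.728, 0.13, 0, 0, 0, 0]

```text
clock: 17.58
eef_pos: [0.5002, 0.022, 0.1515]
tool_rot: [0.026, 0.706, -0.025, 0.707]
ft_force: [0.6, -0.1, -0.8]
grip_width: 0.0141
```

```bash
python3 - <<'E'
from h import *
st();print(row([.4988,.023,.15],1.5)); print(row([.4988,.023,.115],1.5))
p,d=bot.camera('wrist');cv2.imwrite('pics/w16.png',cv2.resize(p[150:290,160:340],None,fx=4,fy=4)[:,:,::-1])
E
```

```text
t 17.58 p [0.5002 0.022  0.1515] yaw 1.4985 tilt [ 0.001  0.    -1.   ] F [ 0.61 -0.11 -0.77] T [0.01 0.01 0.02] g 0.0141 q [ 0.04  0.27 -0.1   1.2   0.    1.69]
[ 0.006  0.004 -0.006 -0.003  0.003 -0.   ]
[ 0.146  0.004 -0.006 -0.003  0.003 -0.   ]
```

View pics/w16.png

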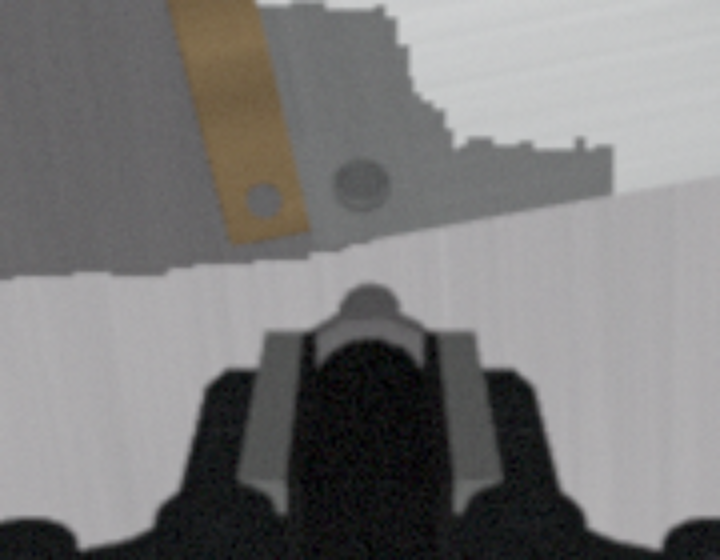

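The wrist view shows the pin held straight at crop column ~371 and the hole at crop (362,185). I'll refine the offset from this view.

```bash
cat >> h.py <<'E'
def holetool(u,v,o):
    q=params('wrist',o);P=onz(q,u,v,.0965);return (R.from_quat(o['tool_rot']).as_matrix().T@(P-o['eef_pos'])).round(4),P.round(4)
E
python3 - <<'E'
from h import *
o,M=tool();st()
p,d=bot.camera('wrist')
g=cv2.GaussianBlur(cv2.cvtColor(p,cv2.COLOR_RGB2GRAY),(3,3),0).astype(float)
r=(slice(186,206),slice(239,262));sub=g[r];bg=np.median(sub);m=(sub<bg-5).astype(np.uint8)
n,l,s,ce=cv2.connectedComponentsWithStats(m);i=1+np.argmax(s[1:,4]);u,v=ce[i]+[239,186];print(s[i],u,v,bg);print(holetool(u,v,o))
E
```

```text
t 17.63 p [0.5002 0.0221 0.1515] yaw 1.4986 tilt [ 0.001  0.    -1.   ] F [0.38 0.48 0.04] T [-0.03 -0.02  0.03] g 0.0147 q [ 0.04  0.27 -0.1   1.2   0.    1.69]
[  4   3  15  15 175] 249.97142857142856 196.04 112.0
(array([ 0.055 ,  0.0014, -0.0006]), array([0.4998, 0.0235, 0.0965]))
```

```bash
python3 - <<'E'
from h import *
q=bot.camera_params('wrist');T=q['tool_from_camera']
def at(v,x,u=252):
    d=T[:3,:3]@np.array([(u-q['cx'])/q['fx'],-(v-q['cy'])/q['fy'],-1]);o=T[:3,3];return (o+d*(x-o[0])/d[0]).round(4)
for v,x,n in ((220.6,.0045,'tip'),(220.6,.0005,'shoulder'),(229.0,-.0195,'collar bottom edge y+11'),(234.6,-.0235,'collar/handle boundary y+8')): print(n,at(v,x))
E
```

```text
tip [0.0045 0.0033 0.0011]
shoulder [0.0005 0.0052 0.0011]
collar bottom edge y+11 [-0.0195  0.0094  0.0011]
collar/handle boundary y+8 [-0.0235  0.008   0.0011]
```

>>> apply_moves:
  targets: [0.03, 0.005, -0.007, 0, 0, 0, 0, 0.06, 0.005, -0.007, 0, 0, 0, 0, 0.1, 0.005, -0.007, 0, 0, 0, 0, 0.13, 0.005, -0.007, 0, 0, 0, 0, 0.16, 0.005, -0.007, 0, 0, 0, 0, 0.182, 0.005, -0.007, 0, 0, 0, 0, 0.182, 0.005, -0.007, 0, 0, 0, 0]

```text
clock: 18.27
eef_pos: [0.4967, 0.0242, 0.1033]
tool_rot: [0.025, 0.708, -0.025, 0.705]
ft_force: [-0.7, 0.9, -0.6]
grip_width: 0.0145
```

```bash
python3 - <<'E'
from h import *
st();o,M=tool();p,d=bot.camera('wrist');cv2.imwrite('pics/w17.png',cv2.resize(p[150:290,160:340],None,fx=4,fy=4)[:,:,::-1]);print(proj(params('wrist',o),[.4998,.0235,.0965]))
print('want',(np.array([.4998,.0235,0])-M@[0,.0002,.0011]).round(4))
E
```

```text
t 18.27 p [0.4967 0.0242 0.1033] yaw 1.5004 tilt [-0.003 -0.    -1.   ] F [-0.75  0.93 -0.6 ] T [0.02 0.05 0.02] g 0.0145 q [ 0.05  0.31 -0.18  1.08  0.    1.69]
[255.20293778 224.43835613]
want [0.4987 0.0234 0.    ]
```

View pics/w17.png

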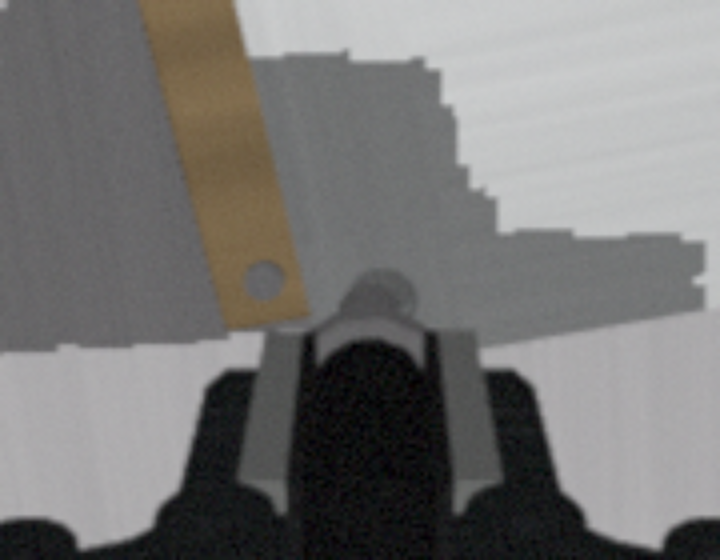

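>>> apply_moves:
  targets: [0, 0, 0, 0, 0, 0, 0, 0, 0, 0, 0, 0, 0, 0]

```text
clock: 18.48
eef_pos: [0.4984, 0.0243, 0.1055]
tool_rot: [0.025, 0.706, -0.025, 0.707]
ft_force: [0.2, 1.9, -0.7]
grip_width: 0.0146
```

```bash
python3 - <<'E'
from h import *
st();o,M=tool()
print('want',(np.array([.4998,.0235,0])-M@[0,.0002,.0011]).round(4)); print(row([.4987,.0234,.100],1.5))
E
```

```text
t 18.48 p [0.4984 0.0243 0.1055] yaw 1.5004 tilt [ 0.001  0.    -1.   ] F [ 0.23  1.95 -0.7 ] T [-0.03 -0.03 -0.  ] g 0.0146 q [ 0.05  0.31 -0.18  1.08  0.    1.69]
want [ 0.4987  0.0234 -0.    ]
[ 0.022 -0.004  0.001  0.001  0.002 -0.   ]
```

>>> apply_moves:
  targets: [0, -0.003, 0.001, 0, 0, 0, 0, 0.008, -0.003, 0.001, 0, 0, 0, 0, 0.016, -0.003, 0.001, 0, 0, 0, 0, 0.022, -0.003, 0.001, 0, 0, 0, 0, 0.022, -0.003, 0.001, 0, 0, 0, 0]

```text
clock: 18.9
eef_pos: [0.4979, 0.0235, 0.0992]
tool_rot: [0.025, 0.707, -0.025, 0.706]
ft_force: [-0.7, 0.3, 0.4]
grip_width: 0.0142
```

```bash
python3 - <<'E'
from h import *
st();p,d=bot.camera('wrist');cv2.imwrite('pics/w18.png',cv2.resize(p[190:270,200:300],None,fx=7,fy=7,interpolation=cv2.INTER_CUBIC)[:,:,::-1])
E
```

```text
t 18.9 p [0.4979 0.0235 0.0992] yaw 1.5002 tilt [-0.001  0.    -1.   ] F [-0.72  0.26  0.43] T [ 0.   -0.01  0.07] g 0.0142 q [ 0.05  0.31 -0.19  1.07  0.    1.69]
```

View pics/w18.png

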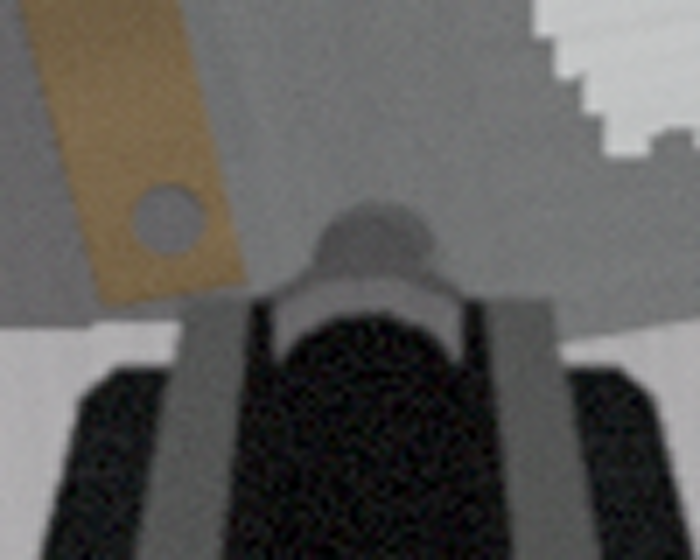

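The tip is entering the hole with no contact force, and it needs about 0.7 mm more toward +z. I'll correct that and continue down.

>>> apply_moves:
  targets: [0, 0, 0.003, 0, 0, 0, 0, 0.006, 0, 0.003, 0, 0, 0, 0, 0.012, 0, 0.003, 0, 0, 0, 0, 0.018, 0, 0.003, 0, 0, 0, 0, 0.018, 0, 0.003, 0, 0, 0, 0]

```text
clock: 19.37
eef_pos: [0.4986, 0.0234, 0.0947]
tool_rot: [0.025, 0.707, -0.025, 0.706]
ft_force: [-0.2, 0.6, 0.3]
grip_width: 0.0145
```

>>> apply_moves:
  targets: [0.008, 0, 0, 0, 0, 0, 0, 0.016, 0, 0, 0, 0, 0, 0, 0.024, 0, 0, 0, 0, 0, 0, 0.024, 0, 0, 0, 0, 0, 0]

```text
clock: 19.7
eef_pos: [0.4985, 0.0234, 0.0886]
tool_rot: [0.025, 0.707, -0.025, 0.706]
ft_force: [-0.6, -0.2, -0.8]
grip_width: 0.0143
```

>>> apply_moves:
  targets: [0.008, 0, 0, 0, 0, 0, 0, 0.016, 0, 0, 0, 0, 0, 0, 0.024, 0, 0, 0, 0, 0, 0, 0.024, 0, 0, 0, 0, 0, 0]

```text
clock: 20.03
eef_pos: [0.4986, 0.0234, 0.0826]
tool_rot: [0.025, 0.707, -0.025, 0.706]
ft_force: [-0.6, 0.4, -1.5]
grip_width: 0.0145
```

>>> apply_moves:
  targets: [0.006, 0, 0, 0, 0, 0, 0, 0.012, 0, 0, 0, 0, 0, 0, 0.012, 0, 0, 0, 0, 0, 0]

```text
clock: 20.28
eef_pos: [0.4987, 0.0234, 0.0798]
tool_rot: [0.025, 0.707, -0.025, 0.706]
ft_force: [-0.5, -1.0, -1.1]
grip_width: 0.0145
```

>>> apply_moves:
  targets: [0.004, 0, 0, 0, 0, 0, 0, 0.004, 0, 0, 0, 0, 0, 0]

```text
clock: 20.45
eef_pos: [0.4988, 0.0234, 0.079]
tool_rot: [0.025, 0.707, -0.025, 0.707]
ft_force: [0.0, -1.1, -0.6]
grip_width: 0.0145
```

>>> apply_moves:
  targets: [0.004, 0, 0, 0, 0, 0, 0, 0.004, 0, 0, 0, 0, 0, 0]

```text
clock: 20.62
eef_pos: [0.4989, 0.0234, 0.078]
tool_rot: [0.025, 0.707, -0.025, 0.707]
ft_force: [0.7, -0.3, -0.4]
grip_width: 0.0147
```

>>> apply_moves:
  targets: [0.004, 0, 0, 0, 0, 0, 0, 0.004, 0, 0, 0, 0, 0, 0]

```text
clock: 20.78
eef_pos: [0.4988, 0.0234, 0.077]
tool_rot: [0.025, 0.707, -0.025, 0.707]
ft_force: [-0.0, -0.6, -1.4]
grip_width: 0.0146
```

>>> apply_moves:
  targets: [0.004, 0, 0, 0, 0, 0, 0, 0.004, 0, 0, 0, 0, 0, 0]

```text
clock: 20.95
eef_pos: [0.499, 0.0234, 0.0767]
tool_rot: [0.025, 0.707, -0.025, 0.707]
ft_force: [-1.7, -0.0, 3.9]
grip_width: 0.0147
```

Contact at 3.9 N at exactly the predicted seating height. Releasing.

>>> apply_moves:
  targets: [0, 0, 0, 0, 0, 0, 0.25, 0, 0, 0, 0, 0, 0, 0.35, 0, 0, 0, 0, 0, 0, 0.45, 0, 0, 0, 0, 0, 0, 0.45, 0, 0, 0, 0, 0, 0, 0.45]

```text
clock: 21.37
eef_pos: [0.4989, 0.0234, 0.076]
tool_rot: [0.025, 0.707, -0.025, 0.707]
ft_force: [-0.4, 0.2, 0.1]
grip_width: 0.0383
```

```bash
python3 - <<'E'
from h import *
st();p,d=bot.camera('wrist');cv2.imwrite('pics/w19.png',cv2.resize(p[150:290,160:340],None,fx=4,fy=4)[:,:,::-1])
E
```

```text
t 21.37 p [0.4989 0.0234 0.076 ] yaw 1.5003 tilt [-0.  0. -1.] F [-0.41  0.18  0.14] T [-0.06  0.01 -0.01] g 0.0383 q [ 0.05  0.34 -0.22  1.01  0.    1.69]
```

View pics/w19.png

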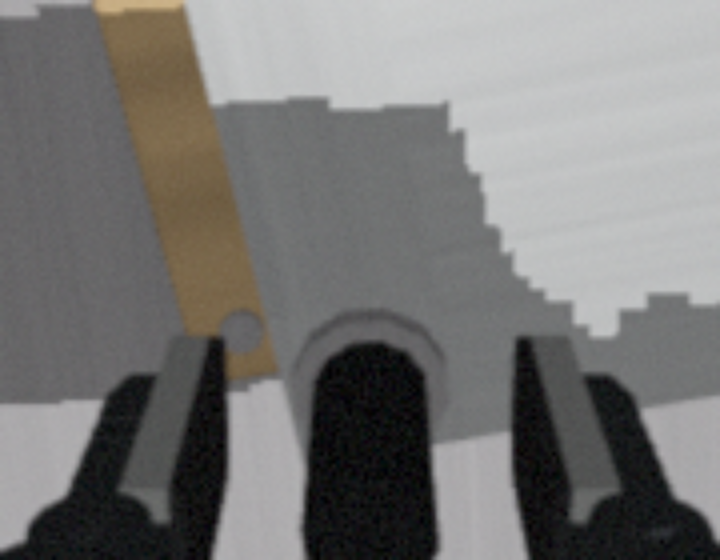

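The pads are open clear of the handle, and the collar lies on the cover. Retreating straight up, then to the side.

>>> apply_moves:
  targets: [-0.06, 0, 0, 0, 0, 0, 0.45, -0.14, 0, 0, 0, 0, 0, 0.45, -0.25, 0, 0, 0, 0, 0, 0.45, -0.4, 0, 0, 0, 0, 0, 0.45, -0.52, 0, 0, 0, 0, 0, 0.45, -0.52, -0.2, -0.1, 0, 0, 0, 0.45, -0.52, -0.4, -0.3, 0, 0, 0, 0.45, -0.52, -0.4, -0.5, 0, 0, 0, 0.45, -0.52, -0.4, -0.5, 0, 0, 0, 0.45, -0.52, -0.4, -0.5, 0, 0, 0, 0.45, -0.52, -0.4, -0.5, 0, 0, 0, 0.45]

```text
clock: 22.33
eef_pos: [0.3652, -0.068, 0.2063]
tool_rot: [0.026, 0.707, -0.026, 0.707]
ft_force: [1.2, 0.3, 0.1]
grip_width: 0.0384
```

```bash
python3 - <<'E'
from h import *
st()
for n,r in(('scene',(slice(120,384),slice(170,470))),('top',(slice(120,264),slice(100,340)))):
    p,d=bot.camera(n);np.savez(f'{n}20.npz',p=p,d=d);c=cv2.resize(p[r],None,fx=2.2 if n=='scene' else 3.2,fy=2.2 if n=='scene' else 3.2,interpolation=cv2.INTER_CUBIC);cv2.imwrite(f'pics/{n}20.png',c[:,:,::-1])
o,M=tool();p,d=bot.camera('wrist');cv2.imwrite('pics/w20.png',p[:,:,::-1])
E
```

```text
t 22.33 p [ 0.3652 -0.068   0.2063] yaw 1.4979 tilt [ 0.  0. -1.] F [1.2  0.31 0.12] T [-0.01 -0.03 -0.01] g 0.0384 q [-0.18 -0.02 -0.29  1.3   0.    1.46]
```

View pics/scene20.png

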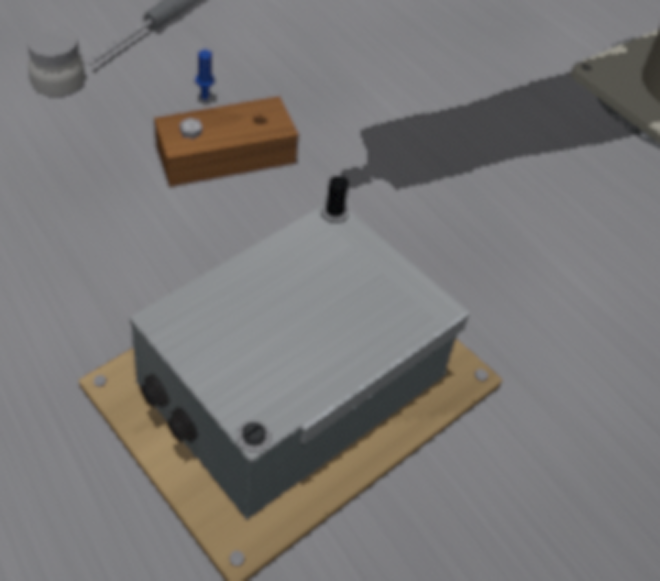

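View pics/top20.png

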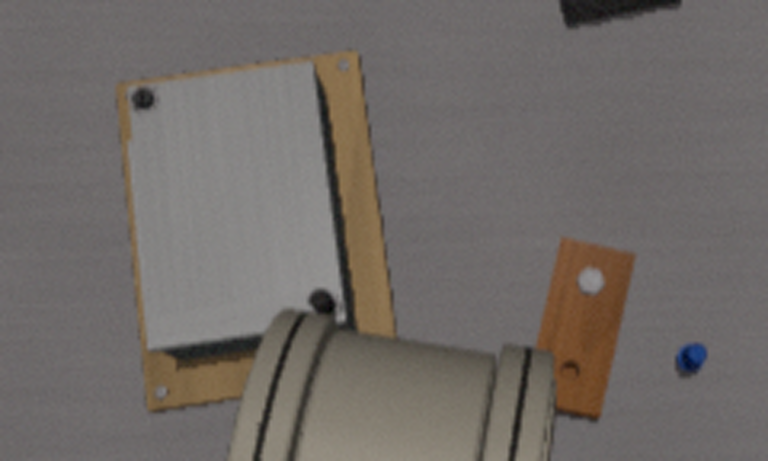

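View pics/w20.png

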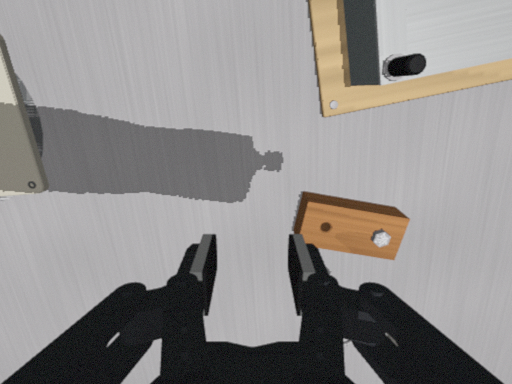

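```bash
python3 - <<'E'
from h import *
q=bot.camera_params('scene');z=np.load('scene20.npz');d=z['d'];T=q['T']
def w(u,v):
    k=d[v,u];return (T@np.array([(u-q['cx'])/q['fx']*k,-(v-q['cy'])/q['fy']*k,-k,1]))[:3].round(4)
for v in range(200,222,2): print(v,w(323,v),w(324,v))
print('cover',w(320,260),w(290,280))
# closed yaw: cover edge vs board edge from scene; screw head and pin handle line
t=np.load('top20.npz')['p']
E
```

```text
200 [0.4962 0.0191 0.1351] [0.4952 0.0204 0.1358]
202 [0.4996 0.0237 0.1359] [0.4974 0.0236 0.1348]
204 [0.5022 0.0275 0.1358] [0.4995 0.0268 0.1338]
206 [0.5028 0.0289 0.1325] [0.5006 0.0288 0.1313]
208 [0.5021 0.0288 0.1272] [0.5001 0.029  0.1265]
210 [0.5021 0.0295 0.123 ] [0.5007 0.0304 0.123 ]
212 [0.5017 0.0297 0.118 ] [0.4995 0.0298 0.117 ]
214 [0.5018 0.0306 0.1139] [0.4996 0.0306 0.1128]
216 [0.5007 0.0302 0.108 ] [0.4982 0.0298 0.1063]
218 [0.5009 0.0311 0.1038] [0.4991 0.0316 0.1033]
220 [0.5011 0.0321 0.0998] [0.4989 0.0322 0.0987]
cover [0.5541 0.0995 0.0976] [0.6168 0.1093 0.0989]
```

The handle top reads z ≈ 0.135 against 0.1345 when seated, and the cover itself reads about 1 mm high in that view, so the collar is flat. Handing in.

```bash
python3 -c "
from h import *
print(bot.job_done());st()"
```

```text
the job is handed in; nothing more can be done
None
the job is handed in; nothing more can be done
```

The cover is shut, the locking pin is seated through its corner hole and released, and the job was handed in at about 22.5 s of the 72 s allowed.

**Cover:** I pushed the flange near its free corner along the arc about the screw. The load stayed between 11 and 14 N. At the hard stop it rose to 17.5 N sideways (about 17.8 N in total) with no further movement, so I stopped there, under the 20 N limit.

**Pin:** I took the black pin from the block, not the blue look-alike. It went down the hole without binding, and the collar touched at the expected height with 3.9 N.

**Last checks:**
- The flange lies along the box wall and the cover edges run parallel to the board.
- The pin stands upright, with its handle top at z ≈ 0.135 m against 0.1345 m when seated.
- The bolt, blue pin, tin and screwdriver look untouched, and the gripper is clear of everything.

**What disagreed:**
- **Fingertips:** the real fingertips end about 30 mm behind the stated TCP. My first approach therefore passed over the cover without touching it. Two cameras confirmed the offset, and I allowed for it from then on.
- **Camera positions:** the wrist and fixed cameras differed by about 3 mm in x. I used the wrist camera for both the pin and the hole so the error cancelled.

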